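# Empty the vase and gather the pebbles in the tray's cut-off corner

### The arm

A 6-joint arm with a two-finger parallel gripper is mounted at the origin on the work surface. World frame = base frame: x ahead of the robot, y to its left, z up, the work surface at z = 0. Lengths are in m, angles in rad, forces in N, time in s.
With the tool pointing down it reaches from about 0.375 to 0.925 m from the base axis. Payload 5.7 kg.
Tool frame: the origin (TCP) lies at the very end of the fingers, on their centre line; the grasp point (between the pads) lies 19 mm behind it; z points along the fingers, y is the line along which they close (so a half turn about z gives the same grasp; the last joint's range is limited). The gripper opens to 85 mm and grips with 20 to 120 N. Pads are 22 mm wide; open, the fingers measure 114 mm over their backs; the gripper's body (76 mm by 85 mm) begins 54 mm behind the grasp point. The pads swing forward as they close: fully open they stand 13 mm farther back than shut.
Start: joints at [-1.223, 0.359, 1.51, -0, 1.272, -0.115], TCP at [0.268, -0.537, 0.231] pointing down, gripper open.
Joint ranges: [-2.97, 2.97], [-1.01, 2.36], [0.21, 2.38], [-0.96, 4.11], [0.2, 2.71], [-2.98, 2.98]. Speed limits (rad/s): [2.39, 2.39, 3.14, 3.14, 3.14, 3.14].

### API

Orientations are given as a rotation vector (axis times angle).
In Python, from station import robot gives the robot as it stands.
- The arm moves only by the tool apply_moves, never from a script. Its argument "series" is a list of rows, each a list of 4 numbers: the shift along the tool's x, y, z in m, then the turn about the tool's z in degrees. A call has exactly 5 rows; each row is the pose to reach, as a shift and turn from the pose commanded when the call began, along the tool's axes at that moment; what a row does not reach only later rows make up. A row lasts 1/12 s, in which the tool goes at most 41.7 mm and 7.16 degrees, less where a joint would pass 70% of its speed; a pose out of reach is approached as far as the arm can. A call with a gripper value outside its range is refused whole. "grip" is the closure, from 0 (fully open) to 1 (shut), set as the call begins (left out, the last holds). The fingers move at their own pace and stop on an object; "force" is the grip in N (left out, the last holds). Time passes only in rows, so rows that repeat a pose let the fingers close, or fill a call up. It gives the time, the measured TCP pose, the force, the opening and the grip force at its end, in the units of the state.
- robot.get_obs(): the state, without advancing time (a new reading comes with each control period).
- robot.grab_frame(name): name is "side" or "top"; returns a dict with "color" (400x640x3 uint8, red, green, blue), "range_z" (400x640 float32, m along the optical axis (not along the pixel's ray), 0 where there is no reading), "fx", "fy", "cx", "cy" (pixels), "k1" (the pictures are not rectified: a ray, as slopes to the right and down, at radius r is drawn at 1 + k1 r^2 times it, then the intrinsics apply), "rvec" (rotation vector, rad) and "tvec" (3), from world to camera coordinates, as OpenCV has them. Camera axes: x right, y down, z forward; pixel columns grow to the right and rows downward; lengths in m; the calibration is good to about 2 mm. A picture is of the moment at which its call begins.
- robot.close_job(): hands the job in; it is judged then, once.
Trained networks look in a picture, given as the dict that the camera call returned (one of the last four; its "shot" number tells which), for a name from the list of things; names that differ only in an ending like _2 or _b are one class to them, and where a whole thing is asked for, a point or a joint stands for the part that bears it (a point fixed in the world has none). Each returns a list of dicts, best first, with "p" (0 to 1); they miss things now and then, are a little off and sometimes report something else, mostly with a low value. They report only what shows in the picture. A call takes as long as a camera call. They do not tell look-alikes from the thing itself.
- robot.look_for(picture, label): "rect" ([left, top, right, bottom] in pixels, round what is visible of it).
- robot.trace(picture, label): "mask" (400x640 bool, what is visible of it) and "rect" ([left, top, right, bottom] in pixels, round what is visible of it).
The state is a dict: "t": time; "joint_pos": joint angles; "joint_vel": joint speeds; "effort": joint torques, N m; "position": TCP position; "tcp_rot": TCP orientation; "contact_force": force on the tool from outside, world axes, zero at the start; "ft_torque": the same for the moment, N m; "gripper_width": finger opening in m; "grasp_force": force on a finger pad.
Only numpy, scipy, OpenCV 4.12 (cv2) and the standard library are available. Lean on these libraries where they do the work, as an engineer would, in place of code of your own. Each camera call takes 0.05 s, during which the arm holds its last target. There are 200 camera calls.

### The job

Tip the four pebbles out of the glass vase into the wooden tray and stand the empty vase upright on the counter again, beside the tray, and let go of it. Then lift the tray clear of the counter by its grip tab, tilt it until all four pebbles have slid together into its cut-off corner, and finish while still holding it up, tilted like that. Spill nothing and leave the other things on the counter where they are.

Things in the scene. Friction and masses are not known exactly. Their poses are not given: they have to be found in the camera images.
- vase_mid (a point): Point on the axis of the clear glass vase, half-way up (40 mm above its underside). The vase is a round, slightly flared, open-topped tumbler shape 80 mm tall; outside diameter 53 mm at the foot, growing evenly to 67 mm at the rim (about 62 mm at 50 mm height); wall 3 mm, about 200 g. It starts standing upright; its z axis points from foot to mouth. Four pebbles lie in it.
- tray_floor (a point): Centre of the inner floor of the pale wooden tray (6 mm above its underside). The tray is loose, 130 mm (its x) by 170 mm (its y), walls 6 mm thick and 40 mm high, about 280 g empty. Its x axis points from the wall with the grip tab to the opposite wall, z up out of the tray. Its +x, +y corner is cut off diagonally by a wall (34 mm cut from each side); the other three corners are square.
- tray_tab (a point): Grip tab of the tray: an upright wooden plate in the middle of its -x wall, 10 mm thick (along the tray's x), 44 mm wide (along y), rising from the wall's 40 mm to 78 mm above the tray's underside. This point is the middle of the part that stands above the wall, 58 mm above the underside and 64 mm from the tray's centre; axes as the tray's. The tray can be lifted by this tab.
- tray_corner (a point): Foot of the cut-off corner inside the tray: middle of the diagonal wall's inner face, on the inner floor; in the tray's axes about 44 mm in x and 64 mm in y from tray_floor.
- tray_foot0 (a point): Outer underside corner of the tray, the -x, -y one.
- tray_foot1 (a point): Outer underside corner of the tray, the -x, +y one.
- tray_foot2 (a point): Outer underside corner of the tray, the +x, -y one.
- tray_foot3 (a point): Outer underside corner of the tray, the cut-off (+x, +y) one.
- pebble0_center (a point): Centre of a polished pale stone pebble, round and flattened, 19 mm across and 14 mm thick, 15 g. Starts inside the vase. Slippery: on wood or glass it slides once the slope passes about 10 to 15 degrees; leaning on a tray wall it needs about 5 to 10 degrees more to slide along it.
- pebble1_center (a point): Centre of a polished pale stone pebble, round and flattened, 19 mm across and 14 mm thick, 15 g. Starts inside the vase. Slippery: on wood or glass it slides once the slope passes about 10 to 15 degrees; leaning on a tray wall it needs about 5 to 10 degrees more to slide along it.
- pebble2_center (a point): Centre of a polished pale stone pebble, round and flattened, 19 mm across and 14 mm thick, 15 g. Starts inside the vase. Slippery: on wood or glass it slides once the slope passes about 10 to 15 degrees; leaning on a tray wall it needs about 5 to 10 degrees more to slide along it.
- pebble3_center (a point): Centre of a polished pale stone pebble, round and flattened, 19 mm across and 14 mm thick, 15 g. Starts inside the vase. Slippery: on wood or glass it slides once the slope passes about 10 to 15 degrees; leaning on a tray wall it needs about 5 to 10 degrees more to slide along it.
- remote: Bystander: silver-grey television remote, 45 x 170 x 18 mm, long axis y; origin at the centre of its underside.
- phone_stand: Bystander: black hard silicone phone stand, 75 x 70 mm foot, 92 mm tall; origin at the centre of its underside. (A fixed plastic radio, 155 mm tall, stands farther off to the left, clear of the work.)
- tealight_holder: Bystander: stainless steel tea-light holder, open cup 68 mm across and 45 mm tall; origin at the centre of its underside.
Things that resemble listed ones, but are neither listed nor needed, are in the scene too. Several things look just like the part that bears tray_floor: the one meant starts farthest from the robot's base.

How it is judged:
On the way, in this order (a step that is already met when the one before it is completed fails the run):
1. all four pebbles lie in the tray, the vase still off the counter (x of pebble0_center in the frame of tray_floor between -0.062 and 0.062 m and y of pebble0_center in the frame of tray_floor between -0.082 and 0.082 m and z of pebble0_center in the frame of tray_floor between -0.005 and 0.04 m and x of pebble1_center in the frame of tray_floor between -0.062 and 0.062 m and y of pebble1_center in the frame of tray_floor between -0.082 and 0.082 m and z of pebble1_center in the frame of tray_floor between -0.005 and 0.04 m and x of pebble2_center in the frame of tray_floor between -0.062 and 0.062 m and y of pebble2_center in the frame of tray_floor between -0.082 and 0.082 m and z of pebble2_center in the frame of tray_floor between -0.005 and 0.04 m and x of pebble3_center in the frame of tray_floor between -0.062 and 0.062 m and y of pebble3_center in the frame of tray_floor between -0.082 and 0.082 m and z of pebble3_center in the frame of tray_floor between -0.005 and 0.04 m and height (world z) of vase_mid above 0.052 m), for 0.2 s.
2. the empty vase stands upright on the counter beside the tray, let go, and the pebbles are in the tray (angle between vase_mid's own z axis and vertical below 0.1 rad and height (world z) of vase_mid between 0.032 and 0.048 m and horizontal distance between vase_mid and tray_floor above 0.09 m and x of pebble0_center in the frame of tray_floor between -0.062 and 0.062 m and y of pebble0_center in the frame of tray_floor between -0.082 and 0.082 m and z of pebble0_center in the frame of tray_floor between -0.005 and 0.04 m and x of pebble1_center in the frame of tray_floor between -0.062 and 0.062 m and y of pebble1_center in the frame of tray_floor between -0.082 and 0.082 m and z of pebble1_center in the frame of tray_floor between -0.005 and 0.04 m and x of pebble2_center in the frame of tray_floor between -0.062 and 0.062 m and y of pebble2_center in the frame of tray_floor between -0.082 and 0.082 m and z of pebble2_center in the frame of tray_floor between -0.005 and 0.04 m and x of pebble3_center in the frame of tray_floor between -0.062 and 0.062 m and y of pebble3_center in the frame of tray_floor between -0.082 and 0.082 m and z of pebble3_center in the frame of tray_floor between -0.005 and 0.04 m and contact force between the fingers and vase below 0.1 N and linear speed of vase below 0.02 m/s), for 0.2 s.
At the end, for the whole second after the job is handed in: Fingers hold the tray, tilted over 0.2 rad, its underside over 12 mm above the counter, nothing else carrying it; all pebbles in it, centres within 60 mm of the cut-off corner's foot; the vase stands upright (0.1 rad), at rest, untouched, over 90 mm from the tray's centre (all of step 2 and contact force between the fingers and tray above 1 N and angle between tray_floor's own z axis and vertical above 0.2 rad and contact force between tray and counter below 0.1 N and height (world z) of each of tray_foot0, tray_foot1, tray_foot2, tray_foot3 above 0.012 m and contact force between tray and remote below 0.1 N and contact force between tray and phone_stand below 0.1 N and contact force between tray and tealight_holder below 0.1 N and contact force between tray and vase below 0.1 N and distance between each of pebble0_center, pebble1_center, pebble2_center, pebble3_center and tray_corner below 0.06 m); the arm keeps its last pose, push and grip.
It fails at once if a bystander is pushed more than 30 mm (distance of any of remote, phone_stand, tealight_holder from where it was at the start of the episode above 0.03 m).
It fails at once if a bystander is knocked over (angle between any of remote, phone_stand, tealight_holder's own z axis and vertical above 0.5 rad).
It fails at once if a pebble falls on the counter (contact force between any of pebble0, pebble1, pebble2, pebble3 and counter above 0.05 N).
It also fails if it takes over 72 s, if anything falls off the work surface, if the arm or the gripper's body presses on something with over 40 N, if the wrist force passes 120 N, or if a joint passes its speed limit or range.

## Working session

There is one attempt and no reset: what is moved stays moved. The work goes in short steps, Python scripts to look and compute and a tool call to move; the robot and the scene stay as the last step left them, time stands still between calls to the robot, and variables do not carry over. Pictures are saved under pics/ and viewed, at most 10 in all, crops included, and the job is handed in when it is done.

Besides the shell and the picture viewer there is one more tool, called after ">>>" by a JSON object that holds its "name" and its "arguments", one argument or row to a line. apply_moves: Moves the arm, as the interface text tells. Its arguments: {"type":"object","properties":{"series":{"type":"array"},"grip":{"type":"number"},"force":{"type":"number"}},"required":["series"]}

View pics/top0.png

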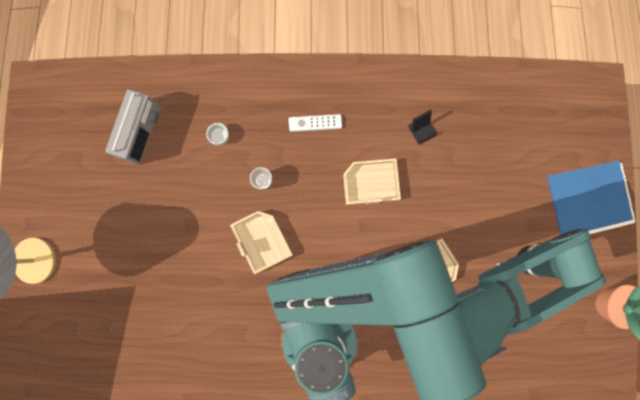

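View pics/side0.png

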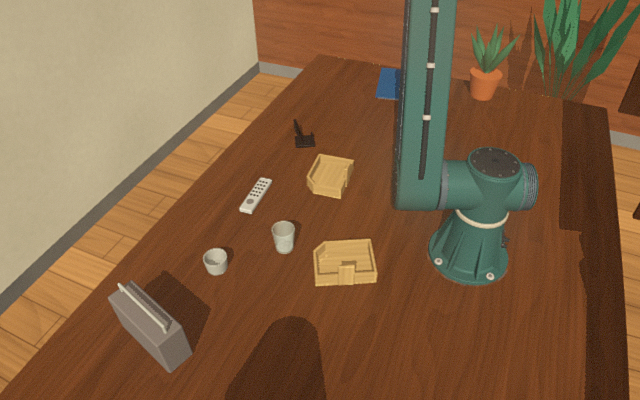

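```bash
python3 - <<'E'
import numpy as np,cv2
t=np.load("top0.npz"); s=np.load("side0.npz")
a=cv2.resize(t["color"][140:220,330:420],None,fx=5,fy=5)[:400,:400]
b=cv2.resize(s["color"][205:265,255:305],None,fx=6.66,fy=6.66)[:400,:390]
c=np.zeros((400,790,3),np.uint8);c[:a.shape[0],:400]=a[:,:400];c[:b.shape[0],400:400+b.shape[1]]=b
cv2.imwrite("pics/crop0.png",c[:,:,::-1])
E
```

```text
(no output)
```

View pics/crop0.png

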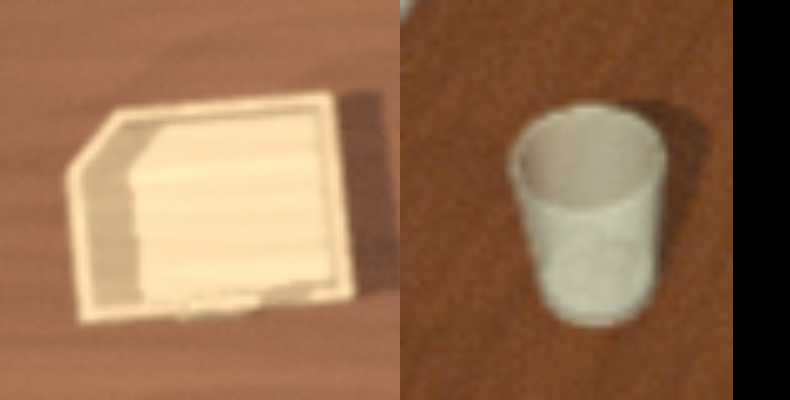

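Top: three trays could be mistaken for the target: A at px (372,182), B at (262,240), and C at (445,262), half hidden by the arm. A lies farthest from the base (0.54 m). Its tab is at px (372,203) and its cut corner at the upper left (350,165). Only one vase, at px (261,178); the steel cup at (217,133) is the tea-light holder. The side view agrees, and the crop confirms both choices. Next I'll test in free space what happens at the edge of reach, since moves only turn about tool z.

>>> {"name": "apply_moves", "arguments": {
  "series": [
    [0,0.04,-0.02,0],
    [0,0.08,-0.04,0],
    [0,0.12,-0.06,0],
    [0,0.16,-0.08,0],
    [0,0.2,-0.1,0]
  ]
}}

```text
t: 1.22
position: [0.3517, -0.7047, 0.3255]
tcp_rot: [3.058, 0.72, 0.0]
contact_force: [0.9, -1.8, -0.1]
gripper_width: 0.0854
grasp_force: 0.0
```

>>> {"name": "apply_moves", "arguments": {
  "series": [
    [0,0.04,0,0],
    [0,0.08,0,0],
    [0,0.12,0,0],
    [0,0.16,0,0],
    [0,0.2,0,0]
  ]
}}

```text
t: 1.63
position: [0.4259, -0.8534, 0.3031]
tcp_rot: [3.045, 0.717, 0.006]
contact_force: [2.6, -3.9, -0.6]
gripper_width: 0.0853
grasp_force: 0.0
```

```bash
python3 - <<'E'
import numpy as np
from scipy.spatial.transform import Rotation as R
t=np.load("top0.npz")
from h import *
o=robot.get_obs();print({k:np.round(o[k],3) for k in("t","joint_pos","position","tcp_rot")}, R.from_rotvec(o["tcp_rot"]).as_matrix().round(3))
E
```

```text
{'t': np.float64(1.633), 'joint_pos': array([-1.181,  0.966,  0.214,  0.002,  1.948, -0.072]), 'position': array([ 0.426, -0.853,  0.303]), 'tcp_rot': array([3.045, 0.717, 0.006])} [[ 0.895  0.446  0.007]
 [ 0.446 -0.895 -0.012]
 [ 0.001  0.014 -1.   ]]
```

>>> {"name": "apply_moves", "arguments": {
  "series": [
    [0,0.04,0,0],
    [0,0.08,0,0],
    [0,0.12,0,0],
    [0,0.16,0,0],
    [0,0.2,0,0]
  ]
}}

```text
t: 2.05
position: [0.4397, -0.8813, 0.2767]
tcp_rot: [2.994, 0.706, 0.023]
contact_force: [-0.6, 0.0, 0.7]
gripper_width: 0.0853
grasp_force: 0.0
```

```bash
python3 - <<'E'
from h import *
o=robot.get_obs();print({k:np.round(o[k],3) for k in("t","joint_pos","position","tcp_rot")}, R.from_rotvec(o["tcp_rot"]).as_matrix().round(3))
E
```

```text
{'t': np.float64(2.05), 'joint_pos': array([-1.18 ,  0.994,  0.215,  0.005,  1.866, -0.07 ]), 'position': array([ 0.44 , -0.881,  0.277]), 'tcp_rot': array([2.994, 0.706, 0.023])} [[ 0.895  0.446  0.03 ]
 [ 0.447 -0.893 -0.06 ]
 [-0.     0.067 -0.998]]
```

>>> {"name": "apply_moves", "arguments": {
  "series": [
    [0,-0.04,0,0],
    [0,-0.08,0,0],
    [0,-0.1,0,0],
    [0,-0.1,0,0],
    [0,-0.1,0,0]
  ]
}}

```text
t: 2.47
position: [0.3935, -0.788, 0.2683]
tcp_rot: [3.001, 0.707, 0.022]
contact_force: [-0.7, -0.5, 0.7]
gripper_width: 0.0855
grasp_force: 0.0
```

```bash
python3 - <<'E'
from h import *
o=robot.get_obs();print({k:np.round(o[k],3) for k in("t","joint_pos","position","tcp_rot")}, R.from_rotvec(o["tcp_rot"]).as_matrix().round(3))
E
```

```text
{'t': np.float64(2.467), 'joint_pos': array([-1.188,  0.745,  0.743,  0.005,  1.594, -0.08 ]), 'position': array([ 0.394, -0.788,  0.268]), 'tcp_rot': array([3.001, 0.707, 0.022])} [[ 0.895  0.446  0.027]
 [ 0.446 -0.893 -0.054]
 [ 0.     0.06  -0.998]]
```

```bash
python3 - <<'E'
from h import *
for c,uvr in(("top",None),("side",None)):
    f=dict(np.load(c+"0.npz")); W=cloud(f)
    P=W[(f["range_z"]>0)]
    near=lambda x,y,r:P[np.hypot(P[:,0]-x,P[:,1]-y)<r]
    T=near(.51,-.17,.13); T=T[(T[:,2]>.003)&(T[:,2]<.1)]
    r=cv2.minAreaRect(T[:,:2].astype(np.float32)*1000); print(c,"tray rect all",np.round(r[0]),np.round(r[1]),round(r[2],1))
    Q=T[T[:,2]>.03]; r=cv2.minAreaRect(Q[:,:2].astype(np.float32)*1000); print("rim",np.round(r[0]),np.round(r[1]),round(r[2],1),np.round(cv2.boxPoints(r)),len(Q))
    b=T[T[:,2]>.05]; print("tab pts",len(b),b.mean(0).round(3) if len(b) else"",b[:,2].max() if len(b) else "")
    V=near(.52,.19,.06); V=V[V[:,2]>.01]; print("vase zmax",V[:,2].max().round(3),"bbox",V.min(0).round(3),V.max(0).round(3))
    Q=V[V[:,2]>.065]; (x,y),rr=cv2.minEnclosingCircle(Q[:,:2].astype(np.float32)*1000); print("rim circle",x,y,rr,len(Q))
    for n,q in(("remote",(.705,.01)),("light",(.668,.33)),("stand",(.69,-.33)),("trayB",(.32,.19))):
        B=near(*q,.12); B=B[B[:,2]>.008]; print(n,B.min(0).round(3),B.max(0).round(3))
E
```

```text
top tray rect all [ 512. -172.] [253. 254.] 14.3
rim [ 509. -165.] [135. 173.] 5.3 [[ 434.  -85.]
 [ 450. -257.]
 [ 584. -244.]
 [ 568.  -73.]] 416
tab pts 56 [ 0.446 -0.168  0.074] 0.08696068244573506
vase zmax 0.089 bbox [0.483 0.151 0.01 ] [0.548 0.231 0.089]
rim circle 515.4776611328125 182.67860412597656 33.168941497802734 94
remote [ 0.592 -0.102  0.008] [0.816 0.114 0.031]
light [0.557 0.225 0.008] [0.783 0.44  0.053]
stand [ 0.58  -0.433  0.008] [ 0.789 -0.222  0.098]
trayB [0.202 0.088 0.008] [0.427 0.306 0.083]
side tray rect all [ 511. -169.] [254. 248.] 27.1
rim [ 507. -166.] [137. 183.] 4.0 [[ 432.  -80.]
 [ 445. -262.]
 [ 582. -252.]
 [ 569.  -70.]] 445
tab pts 60 [ 0.443 -0.166  0.069] 0.08386305968719168
vase zmax 0.086 bbox [0.48  0.146 0.011] [0.546 0.216 0.086]
rim circle 512.4841918945312 180.72732543945312 36.00700378417969 202
remote [ 0.676 -0.076  0.008] [0.782 0.1   0.025]
light [0.628 0.29  0.008] [0.697 0.36  0.049]
stand [ 0.637 -0.434  0.008] [ 0.772 -0.272  0.097]
trayB [0.221 0.088 0.008] [0.413 0.279 0.082]
```

```bash
cat >> h.py <<'E'
def pose():
    o=robot.get_obs(); return np.array(o["position"]),R.from_rotvec(o["tcp_rot"])
def st():
    o=robot.get_obs(); M=R.from_rotvec(o["tcp_rot"]).as_matrix()
    print("t",round(float(o["t"]),2),"pos",o["position"].round(4),"grasp pt",(o["position"]-.019*M[:,2]).round(4),"w",round(o["gripper_width"],4),"j",o["joint_pos"].round(2))
    print("x",M[:,0].round(3),"y",M[:,1].round(3),"z",M[:,2].round(3),"tau",np.degrees(np.arccos(-M[2,2])).round(1),"az",np.degrees(np.arctan2(M[1,2],M[0,2])).round(1),"F",o["contact_force"].round(1),"gf",round(o["grasp_force"],1))
def plan(way,start=None):
    """way: list of (world TCP target, turn deg, calls); prints final row of each call"""
    p,q=start or pose()
    for tgt,turn,n in way:
        tgt=np.array(tgt,float)
        for i in range(n):
            d=(tgt-p)/(n-i); s=q.inv().apply(d)
            print("shift",(s*1000).round(1),"mm turn",round(turn/n,1),"-> ",(p+d).round(3), "row mm",round(np.linalg.norm(d)*200,1))
            p=p+d; q=q*R.from_euler("z",turn/n,degrees=True)
    return p,q
E
python3 - <<'E'
from h import *
plan([((.86,.12,.36),-160,6)])
E
```

```text
shift [137.1 -99.6 -21.3] mm turn -26.7 ->  [ 0.471 -0.637  0.284] row mm 34.2
shift [167.3 -27.5 -21.3] mm turn -26.7 ->  [ 0.549 -0.485  0.299] row mm 34.2
shift [161.8  50.5 -21.3] mm turn -26.7 ->  [ 0.627 -0.334  0.314] row mm 34.2
shift [121.9 117.8 -21.3] mm turn -26.7 ->  [ 0.705 -0.183  0.329] row mm 34.2
shift [ 56.1 159.9 -21.3] mm turn -26.7 ->  [ 0.782 -0.031  0.345] row mm 34.2
shift [-21.7 168.1 -21.3] mm turn -26.7 ->  [0.86 0.12 0.36] row mm 34.2
```

>>> {"name": "apply_moves", "arguments": {
  "series": [
    [0.027,-0.02,-0.004,-5.3],
    [0.055,-0.04,-0.008,-10.7],
    [0.082,-0.06,-0.013,-16],
    [0.11,-0.08,-0.017,-21.4],
    [0.137,-0.1,-0.021,-26.7]
  ]
}}

```text
t: 2.88
position: [0.4746, -0.6412, 0.2858]
tcp_rot: [2.743, 1.381, 0.001]
contact_force: [-0.1, -0.1, -0.1]
gripper_width: 0.0851
grasp_force: 0.0
```

>>> {"name": "apply_moves", "arguments": {
  "series": [
    [0.033,-0.005,-0.004,-5.3],
    [0.067,-0.011,-0.008,-10.7],
    [0.1,-0.016,-0.013,-16],
    [0.134,-0.022,-0.017,-21.4],
    [0.167,-0.027,-0.021,-26.7]
  ]
}}

```text
t: 3.3
position: [0.553, -0.4897, 0.3004]
tcp_rot: [2.351, 1.979, -0.023]
contact_force: [0.4, -0.1, -0.7]
gripper_width: 0.0851
grasp_force: 0.0
```

>>> {"name": "apply_moves", "arguments": {
  "series": [
    [0.032,0.01,-0.004,-5.3],
    [0.065,0.02,-0.008,-10.7],
    [0.097,0.03,-0.013,-16],
    [0.13,0.04,-0.017,-21.4],
    [0.162,0.05,-0.021,-26.7]
  ]
}}

```text
t: 3.72
position: [0.6306, -0.3374, 0.3149]
tcp_rot: [1.833, 2.472, -0.044]
contact_force: [-0.2, 0.8, -0.5]
gripper_width: 0.0852
grasp_force: 0.0
```

>>> {"name": "apply_moves", "arguments": {
  "series": [
    [0.024,0.024,-0.004,-5.3],
    [0.049,0.047,-0.008,-10.7],
    [0.073,0.071,-0.013,-16],
    [0.098,0.094,-0.017,-21.4],
    [0.122,0.118,-0.021,-26.7]
  ]
}}

```text
t: 4.13
position: [0.7083, -0.185, 0.3295]
tcp_rot: [1.216, 2.836, -0.064]
contact_force: [0.6, -0.3, -0.7]
gripper_width: 0.0857
grasp_force: 0.0
```

>>> {"name": "apply_moves", "arguments": {
  "series": [
    [0.011,0.032,-0.004,-5.3],
    [0.022,0.064,-0.008,-10.7],
    [0.034,0.096,-0.013,-16],
    [0.045,0.128,-0.017,-21.4],
    [0.056,0.16,-0.021,-26.7]
  ]
}}

```text
t: 4.55
position: [0.7857, -0.0328, 0.3439]
tcp_rot: [0.53, 3.05, -0.08]
contact_force: [0.2, 0.2, -0.9]
gripper_width: 0.0854
grasp_force: 0.0
```

>>> {"name": "apply_moves", "arguments": {
  "series": [
    [-0.004,0.034,-0.004,-5.3],
    [-0.009,0.067,-0.008,-10.7],
    [-0.013,0.101,-0.013,-16],
    [-0.018,0.134,-0.017,-21.4],
    [-0.022,0.168,-0.021,-26.7]
  ]
}}

```text
t: 4.97
position: [0.8628, 0.1188, 0.3584]
tcp_rot: [-0.189, 3.103, -0.093]
contact_force: [1.5, 0.3, 0.1]
gripper_width: 0.0856
grasp_force: 0.0
```

```bash
python3 -c "
from h import *
st()"
```

```text
t 4.97 pos [0.8628 0.1188 0.3584] grasp pt [0.8622 0.1199 0.3774] w 0.0856 j [ 0.08  0.74  0.56 -0.06  1.82 -1.63]
x [-0.992 -0.122 -0.028] y [-0.12   0.991 -0.061] z [ 0.035 -0.057 -0.998] tau 3.9 az -58.5 F [1.5 0.3 0.1] gf 0.0
```

>>> {"name": "apply_moves", "arguments": {
  "series": [
    [-0.5,0,0,0],
    [-0.5,0,0,0],
    [-0.5,0,0,0],
    [-0.5,0,0,0],
    [-0.5,0,0,0]
  ]
}}

```text
t: 5.38
position: [0.9579, 0.1249, 0.3142]
tcp_rot: [-0.182, 3.072, -0.088]
contact_force: [-0.2, -0.2, 0.6]
gripper_width: 0.085
grasp_force: 0.0
```

>>> {"name": "apply_moves", "arguments": {
  "series": [
    [-0.5,0,0,0],
    [-0.5,0,0,0],
    [-0.5,0,0,0],
    [-0.5,0,0,0],
    [-0.5,0,0,0]
  ]
}}

```text
t: 5.8
position: [0.9931, 0.1245, 0.2662]
tcp_rot: [-0.181, 3.033, -0.083]
contact_force: [0.1, -0.1, 0.1]
gripper_width: 0.0852
grasp_force: 0.0
```

```bash
python3 -c "
from h import *
st()"
```

```text
t 5.8 pos [0.9931 0.1245 0.2662] grasp pt [0.9911 0.1255 0.2851] w 0.0852 j [ 0.08  1.01  0.21 -0.06  1.82 -1.63]
x [-0.988 -0.121 -0.098] y [-0.116  0.991 -0.06 ] z [ 0.105 -0.048 -0.993] tau 6.6 az -24.7 F [ 0.1 -0.1  0.1] gf 0.0
```

>>> {"name": "apply_moves", "arguments": {
  "series": [
    [-0.5,0,0,0],
    [-0.5,0,0,0],
    [-0.5,0,0,0],
    [-0.5,0,0,0],
    [-0.5,0,0,0]
  ]
}}

```text
t: 6.22
position: [1.022, 0.1247, 0.2289]
tcp_rot: [-0.181, 2.994, -0.078]
contact_force: [-0.0, 0.9, -0.2]
gripper_width: 0.0857
grasp_force: 0.0
```

>>> {"name": "apply_moves", "arguments": {
  "series": [
    [-0.5,0,-0.1,0],
    [-0.5,0,-0.1,0],
    [-0.5,0,-0.1,0],
    [-0.5,0,-0.1,0],
    [-0.5,0,-0.1,0]
  ]
}}

```text
t: 6.63
position: [1.0359, 0.1258, 0.2355]
tcp_rot: [-0.18, 2.953, -0.073]
contact_force: [-0.1, 0.5, 0.6]
gripper_width: 0.0855
grasp_force: 0.0
```

>>> {"name": "apply_moves", "arguments": {
  "series": [
    [-0.04,0,0,0],
    [-0.08,0,0,0],
    [-0.12,0,0,0],
    [-0.16,0,0,0],
    [-0.2,0,0,0]
  ]
}}

```text
t: 7.05
position: [1.0563, 0.1267, 0.2223]
tcp_rot: [-0.18, 2.912, -0.068]
contact_force: [-0.7, -0.4, 0.0]
gripper_width: 0.0856
grasp_force: 0.0
```

```bash
python3 -c "
from h import *
st()"
```

```text
t 7.05 pos [1.0563 0.1267 0.2223] grasp pt [1.052  0.1273 0.2408] w 0.0856 j [ 0.07  1.06  0.21 -0.05  1.65 -1.63]
x [-0.968 -0.127 -0.218] y [-0.116  0.991 -0.059] z [ 0.224 -0.032 -0.974] tau 13.1 az -8.2 F [-0.7 -0.4  0. ] gf 0.0
```

>>> {"name": "apply_moves", "arguments": {
  "series": [
    [-0.5,0,0,0],
    [-0.5,0,0,0],
    [-0.5,0,0,0],
    [-0.5,0,0,0],
    [-0.5,0,0,0]
  ]
}}

```text
t: 7.47
position: [1.0757, 0.1276, 0.2121]
tcp_rot: [-0.179, 2.871, -0.063]
contact_force: [0.1, 0.5, -0.1]
gripper_width: 0.0854
grasp_force: 0.0
```

>>> {"name": "apply_moves", "arguments": {
  "series": [
    [-0.5,0,0,0],
    [-0.5,0,0,0],
    [-0.5,0,0,0],
    [-0.5,0,0,0],
    [-0.5,0,0,0]
  ]
}}

```text
t: 7.88
position: [1.0923, 0.1288, 0.2111]
tcp_rot: [-0.178, 2.829, -0.058]
contact_force: [0.7, 0.1, 0.8]
gripper_width: 0.0852
grasp_force: 0.0
```

>>> {"name": "apply_moves", "arguments": {
  "series": [
    [-0.5,0,0,0],
    [-0.5,0,0,0],
    [-0.5,0,0,0],
    [-0.5,0,0,0],
    [-0.5,0,0,0]
  ]
}}

```text
t: 8.3
position: [1.1064, 0.1302, 0.2169]
tcp_rot: [-0.177, 2.788, -0.054]
contact_force: [0.6, -0.4, -0.4]
gripper_width: 0.0852
grasp_force: 0.0
```

>>> {"name": "apply_moves", "arguments": {
  "series": [
    [-0.5,0,0,0],
    [-0.5,0,0,0],
    [-0.5,0,0,0],
    [-0.5,0,0,0],
    [-0.5,0,0,0]
  ]
}}

```text
t: 8.72
position: [1.1185, 0.1319, 0.2294]
tcp_rot: [-0.177, 2.747, -0.05]
contact_force: [-0.7, 0.2, 0.6]
gripper_width: 0.0852
grasp_force: 0.0
```

>>> {"name": "apply_moves", "arguments": {
  "series": [
    [-0.5,0,0,0],
    [-0.5,0,0,0],
    [-0.5,0,0,0],
    [-0.5,0,0,0],
    [-0.5,0,0,0]
  ]
}}

```text
t: 9.13
position: [1.1288, 0.1338, 0.2474]
tcp_rot: [-0.176, 2.706, -0.045]
contact_force: [-0.5, 0.5, 0.2]
gripper_width: 0.0856
grasp_force: 0.0
```

>>> {"name": "apply_moves", "arguments": {
  "series": [
    [-0.5,0,0,0],
    [-0.5,0,0,0],
    [-0.5,0,0,0],
    [-0.5,0,0,0],
    [-0.5,0,0,0]
  ]
}}

```text
t: 9.55
position: [1.137, 0.1358, 0.2701]
tcp_rot: [-0.175, 2.665, -0.041]
contact_force: [0.7, -0.5, -0.5]
gripper_width: 0.0853
grasp_force: 0.0
```

```bash
python3 -c "
from h import *
st()"
```

```text
t 9.55 pos [1.137  0.1358 0.2701] grasp pt [1.1284 0.1358 0.287 ] w 0.0853 j [ 0.07  1.04  0.22 -0.03  1.41 -1.64]
x [-0.883 -0.13  -0.451] y [-0.116  0.991 -0.059] z [ 0.455  0.001 -0.891] tau 27.0 az 0.1 F [ 0.7 -0.5 -0.5] gf 0.0
```

>>> {"name": "apply_moves", "arguments": {
  "series": [
    [-0.5,0,0,0],
    [-0.5,0,0,0],
    [-0.5,0,0,0],
    [-0.5,0,0,0],
    [-0.5,0,0,0]
  ]
}}

```text
t: 9.97
position: [1.1434, 0.1379, 0.2968]
tcp_rot: [-0.174, 2.624, -0.037]
contact_force: [0.4, -0.3, -0.1]
gripper_width: 0.0854
grasp_force: 0.0
```

>>> {"name": "apply_moves", "arguments": {
  "series": [
    [-0.5,0,0,0],
    [-0.5,0,0,0],
    [-0.5,0,0,0],
    [-0.5,0,0,0],
    [-0.5,0,0,0]
  ]
}}

```text
t: 10.38
position: [1.1479, 0.1399, 0.3268]
tcp_rot: [-0.173, 2.583, -0.033]
contact_force: [0.2, -0.0, 0.2]
gripper_width: 0.0856
grasp_force: 0.0
```

>>> {"name": "apply_moves", "arguments": {
  "series": [
    [-0.5,0,0,0],
    [-0.5,0,0,0],
    [-0.5,0,0,0],
    [-0.5,0,0,0],
    [-0.5,0,0,0]
  ]
}}

```text
t: 10.8
position: [1.1506, 0.1419, 0.3597]
tcp_rot: [-0.172, 2.542, -0.029]
contact_force: [0.2, 0.1, 1.2]
gripper_width: 0.0853
grasp_force: 0.0
```

>>> {"name": "apply_moves", "arguments": {
  "series": [
    [-0.5,0,0,0],
    [-0.5,0,0,0],
    [-0.5,0,0,0],
    [-0.5,0,0,0],
    [-0.5,0,0,0]
  ]
}}

```text
t: 11.22
position: [1.1512, 0.1439, 0.3946]
tcp_rot: [-0.171, 2.501, -0.025]
contact_force: [-0.7, 0.1, 0.3]
gripper_width: 0.0854
grasp_force: 0.0
```

>>> {"name": "apply_moves", "arguments": {
  "series": [
    [-0.5,0,0,0],
    [-0.5,0,0,0],
    [-0.5,0,0,0],
    [-0.5,0,0,0],
    [-0.5,0,0,0]
  ]
}}

```text
t: 11.63
position: [1.1497, 0.1458, 0.4314]
tcp_rot: [-0.17, 2.461, -0.022]
contact_force: [0.1, 0.4, -0.2]
gripper_width: 0.0855
grasp_force: 0.0
```

>>> {"name": "apply_moves", "arguments": {
  "series": [
    [-0.5,0,0,0],
    [-0.5,0,0,0],
    [-0.5,0,0,0],
    [-0.5,0,0,0],
    [-0.5,0,0,0]
  ]
}}

```text
t: 12.05
position: [1.1463, 0.1475, 0.4696]
tcp_rot: [-0.168, 2.421, -0.018]
contact_force: [-0.8, 0.8, 0.2]
gripper_width: 0.0854
grasp_force: 0.0
```

>>> {"name": "apply_moves", "arguments": {
  "series": [
    [-0.5,0,0,0],
    [-0.5,0,0,0],
    [-0.5,0,0,0],
    [-0.5,0,0,0],
    [-0.5,0,0,0]
  ]
}}

```text
t: 12.47
position: [1.1409, 0.1491, 0.509]
tcp_rot: [-0.167, 2.381, -0.014]
contact_force: [0.1, -0.1, 0.3]
gripper_width: 0.0857
grasp_force: 0.0
```

```bash
python3 -c "
from h import *
st()"
```

```text
t 12.47 pos [1.1409 0.1491 0.509 ] grasp pt [1.1279 0.1484 0.5229] w 0.0857 j [ 0.07  0.85  0.21 -0.01  1.32 -1.64]
x [-0.72  -0.125 -0.683] y [-0.117  0.991 -0.058] z [ 0.684  0.038 -0.728] tau 43.3 az 3.1 F [ 0.1 -0.1  0.3] gf 0.0
```

>>> {"name": "apply_moves", "arguments": {
  "series": [
    [-0.5,0,0,0],
    [-0.5,0,0,0],
    [-0.5,0,0,0],
    [-0.5,0,0,0],
    [-0.5,0,0,0]
  ]
}}

```text
t: 12.88
position: [1.1336, 0.1505, 0.5492]
tcp_rot: [-0.166, 2.341, -0.011]
contact_force: [-0.2, -0.1, 0.3]
gripper_width: 0.0853
grasp_force: 0.0
```

>>> {"name": "apply_moves", "arguments": {
  "series": [
    [-0.5,0,0,0],
    [-0.5,0,0,0],
    [-0.5,0,0,0],
    [-0.5,0,0,0],
    [-0.5,0,0,0]
  ]
}}

```text
t: 13.3
position: [1.1242, 0.1518, 0.59]
tcp_rot: [-0.165, 2.301, -0.008]
contact_force: [0.6, 0.7, 0.1]
gripper_width: 0.085
grasp_force: 0.0
```

>>> {"name": "apply_moves", "arguments": {
  "series": [
    [-0.5,0,0,0],
    [-0.5,0,0,0],
    [-0.5,0,0,0],
    [-0.5,0,0,0],
    [-0.5,0,0,0]
  ]
}}

```text
t: 13.72
position: [1.113, 0.1528, 0.6311]
tcp_rot: [-0.164, 2.261, -0.004]
contact_force: [-0.5, 0.0, -0.5]
gripper_width: 0.0858
grasp_force: 0.0
```

>>> {"name": "apply_moves", "arguments": {
  "series": [
    [-0.5,0,0,0],
    [-0.5,0,0,0],
    [-0.5,0,0,0],
    [-0.5,0,0,0],
    [-0.5,0,0,0]
  ]
}}

```text
t: 14.13
position: [1.0997, 0.1536, 0.6723]
tcp_rot: [-0.162, 2.222, -0.001]
contact_force: [0.7, 0.6, -0.4]
gripper_width: 0.0857
grasp_force: 0.0
```

>>> {"name": "apply_moves", "arguments": {
  "series": [
    [-0.5,0,0,0],
    [-0.5,0,0,0],
    [-0.5,0,0,0],
    [-0.5,0,0,0],
    [-0.5,0,0,0]
  ]
}}

```text
t: 14.55
position: [1.0847, 0.1542, 0.7135]
tcp_rot: [-0.161, 2.182, 0.002]
contact_force: [-0.6, 0.0, -0.1]
gripper_width: 0.0853
grasp_force: 0.0
```

>>> {"name": "apply_moves", "arguments": {
  "series": [
    [-0.5,0,0,0],
    [-0.5,0,0,0],
    [-0.5,0,0,0],
    [-0.5,0,0,0],
    [-0.5,0,0,0]
  ]
}}

```text
t: 14.97
position: [1.0677, 0.1546, 0.7546]
tcp_rot: [-0.16, 2.142, 0.005]
contact_force: [0.2, 0.4, 0.7]
gripper_width: 0.0856
grasp_force: 0.0
```

>>> {"name": "apply_moves", "arguments": {
  "series": [
    [-0.5,0,0,0],
    [-0.5,0,0,0],
    [-0.5,0,0,0],
    [-0.5,0,0,0],
    [-0.5,0,0,0]
  ]
}}

```text
t: 15.38
position: [1.049, 0.1548, 0.7952]
tcp_rot: [-0.158, 2.103, 0.009]
contact_force: [-0.6, 0.0, 0.5]
gripper_width: 0.0854
grasp_force: 0.0
```

>>> {"name": "apply_moves", "arguments": {
  "series": [
    [-0.5,0,0,0],
    [-0.5,0,0,0],
    [-0.5,0,0,0],
    [-0.5,0,0,0],
    [-0.5,0,0,0]
  ]
}}

```text
t: 15.8
position: [1.0284, 0.1547, 0.8354]
tcp_rot: [-0.157, 2.063, 0.012]
contact_force: [-0.3, 0.6, 0.2]
gripper_width: 0.0854
grasp_force: 0.0
```

```bash
python3 -c "
from h import *
st()"
```

```text
t 15.8 pos [1.0284 0.1547 0.8354] grasp pt [1.0118 0.1533 0.8445] w 0.0854 j [ 0.08  0.56  0.21  0.    1.29 -1.64]
x [-0.47  -0.107 -0.876] y [-0.117  0.991 -0.058] z [ 0.875  0.075 -0.478] tau 61.4 az 4.9 F [-0.3  0.6  0.2] gf 0.0
```

```bash
cat > kin.py <<'E'
import numpy as np
from scipy.optimize import least_squares
D=[((.26763,-.53625,.23045),(-1.2231,.3595,1.5114,0,1.2725)),((.426,-.853,.303),(-1.181,.966,.214,.002,1.948)),((.440,-.881,.277),(-1.18,.994,.215,.005,1.866)),
((.394,-.788,.268),(-1.188,.745,.743,.005,1.594)),((.8628,.1188,.3584),(.08,.74,.56,-.06,1.82)),((1.1409,.1491,.509),(.07,.85,.21,-.01,1.32)),((1.0284,.1547,.8354),(.08,.56,.21,0,1.29))]
def f(p):
    a,h,l1,l2,l3,e,d=p; o=[]
    for P,j in D:
        c,s=np.cos(j[0]),np.sin(j[0]); r=c*P[0]+s*P[1]; l=-s*P[0]+c*P[1]
        A,B=j[1],j[1]+j[2]; C=B+j[4]
        o+=[a+l1*np.sin(A)+l2*np.sin(B)+e*np.cos(B)+l3*np.sin(C)-r, h+l1*np.cos(A)+l2*np.cos(B)-e*np.sin(B)+l3*np.cos(C)-P[2], (d-l)*.3]
    return o
s=least_squares(f,[0,.35,.45,.45,.2,0,.07])
if __name__=="__main__": print(s.x.round(3),np.abs(s.fun).max())
E
python3 kin.py; python3 - <<'E'
from kin import s
from h import *
a,h,l1,l2,l3,e,d=s.x
p,q=pose(); n=q.apply([0,0,1])
# planar reach check; wrist = TCP - l3*n ; shoulder at (a,h) in plane
L2=np.hypot(l2,e); 
for nm,g in(("vase",(.514,.182,.05)),("pre",(.40,.172,.112)),("pour",(.53,0,.2)),("tab",(.445,-.17,.062)),("tabpre",(.36,-.177,.11)),("lift",(.445,-.17,.2))):
    w=np.array(g)+(.019-l3)*n; rr=np.hypot(w[0],w[1]); rr=np.sqrt(max(rr**2-d**2,0))
    D=np.hypot(rr-a,w[2]-h); print(nm,"wrist",w.round(3),"dist",D.round(3))
for j3 in(.21,2.38): print(j3,np.hypot(l1+l2*np.cos(j3)-e*np.sin(j3), l2*np.sin(j3)+e*np.cos(j3)))
E
```

```text
[0.012 0.274 0.602 0.427 0.366 0.119 0.067] 0.00579237682348005
vase wrist [0.211 0.156 0.216] dist 0.248
pre wrist [0.097 0.146 0.278] dist 0.149
pour wrist [ 0.227 -0.026  0.366] dist 0.225
tab wrist [ 0.142 -0.196  0.228] dist 0.225
tabpre wrist [ 0.057 -0.203  0.276] dist 0.187
lift wrist [ 0.142 -0.196  0.366] dist 0.238
0.21 1.015590039145271
2.38 0.2965477533432745
```

```bash
python3 - <<'E'
from h import *
for c in("top","side"):
    f=dict(np.load(c+"0.npz")); W=cloud(f); P=W[f["range_z"]>0]
    P=P[(P[:,1]>.3)&(P[:,2]>.03)]
    print(c)
    h,xe,ye=np.histogram2d(P[:,0],P[:,1],bins=[np.arange(-1,1.6,.1),np.arange(.3,1.5,.1)])
    for i in range(h.shape[0]):
        for k in range(h.shape[1]):
            m=(P[:,0]>=xe[i])&(P[:,0]<xe[i+1])&(P[:,1]>=ye[k])&(P[:,1]<ye[k+1])
            if m.sum()>15: print((xe[i].round(1),ye[k].round(1)),m.sum(),P[m,2].max().round(2),end="; ")
    print("floor/table extents", W[...,1].max(), W[...,0].min())
E
```

```text
top
(np.float64(0.1), np.float64(0.8)) 123 0.35; (np.float64(0.2), np.float64(0.8)) 582 0.37; (np.float64(0.2), np.float64(0.9)) 71 0.13; (np.float64(0.3), np.float64(0.8)) 165 0.35; (np.float64(0.5), np.float64(0.5)) 188 0.14; (np.float64(0.5), np.float64(0.6)) 142 0.16; (np.float64(0.6), np.float64(0.3)) 88 0.05; (np.float64(0.6), np.float64(0.5)) 793 0.17; (np.float64(0.6), np.float64(0.6)) 360 0.16; (np.float64(0.7), np.float64(0.5)) 791 0.16; (np.float64(0.7), np.float64(0.6)) 96 0.13; floor/table extents 1.7236748185358217 -0.5037066461326534
side
(np.float64(0.5), np.float64(0.5)) 174 0.13; (np.float64(0.5), np.float64(0.6)) 899 0.16; (np.float64(0.6), np.float64(0.3)) 161 0.05; (np.float64(0.6), np.float64(0.5)) 496 0.16; (np.float64(0.6), np.float64(0.6)) 935 0.16; (np.float64(0.7), np.float64(0.5)) 636 0.16; (np.float64(0.7), np.float64(0.6)) 347 0.14; floor/table extents 0.9984018046289445 -0.9929585460291345
```

```bash
cat > ik.py <<'E'
from h import *
from kin import s
from scipy.optimize import least_squares
a,h,l1,l2,l3,e,d=s.x
LO=np.array([-2.97,-1.01,.21,-.96,.2,-2.98]);HI=np.array([2.97,2.36,2.38,4.11,2.71,2.98])
def fk(j):
    B=j[1]+j[2]
    Q=R.from_euler("ZYZYZ",[j[0],B,j[3],j[4],j[5]+np.pi/2]); n=Q.apply([0,0,1])
    w=np.array([a+l1*np.sin(j[1])+l2*np.sin(B)+e*np.cos(B), d, h+l1*np.cos(j[1])+l2*np.cos(B)-e*np.sin(B)])
    return R.from_euler("z",j[0]).apply(w)+l3*n,Q
def ik(p,Q,j0):
    best=None
    for k in range(6):
        x0=np.clip(j0 if k==0 else np.random.uniform(LO,HI),LO+.01,HI-.01)
        r=least_squares(lambda j:np.r_[(fk(j)[0]-p)*3,(fk(j)[1]*Q.inv()).as_rotvec()],x0,bounds=(LO,HI))
        if best is None or r.cost<best.cost-1e-7: best=r
        if best.cost<1e-6: break
    return best.x,np.sqrt(2*best.cost)
def orient(az,tau,roll=0):
    """tool with closing line horizontal, x axis pointing up-back; then turned roll deg about z"""
    A,t=np.radians([az,tau]); z=np.array([np.sin(t)*np.cos(A),np.sin(t)*np.sin(A),-np.cos(t)])
    y=np.array([-np.sin(A),np.cos(A),0]); x=np.cross(y,z)
    return R.from_matrix(np.c_[x,y,z])*R.from_euler("z",roll,degrees=True)
E
python3 - <<'E'
from ik import *
np.random.seed(0)
o=robot.get_obs(); p,Q=fk(o["joint_pos"]); print("FK err",(p-o["position"]).round(3),((Q*R.from_rotvec(o["tcp_rot"]).inv()).magnitude()).round(3))
Q0=R.from_rotvec(o["tcp_rot"]); j=o["joint_pos"]
for t in((.45,.6,.62),(-.1,.66,.55),(-.3,.72,.25),(-.3,.75,.15)):
    j,c=ik(np.array(t),Q0,j); print(t,j.round(2),c.round(3))
for rs in (0,180):
  print("roll start",rs)
  j=np.array([0,.5,1.5,1.2,1.2,0])
  for az,tau in((85,65),(75,62)):
    for nm,g,roll in(("vase",(.514,.182,.05),0),("lift",(.514,.182,.2),0),("pour0",(.47,-.1,.2),0),("pour90",(.47,-.1,.2),90),("pour150",(.47,-.1,.2),150),("tab",(.445,-.17,.062),0),("tablift",(.445,-.17,.2),0),("tab+80",(.445,-.17,.2),80)):
        Q=orient(az,tau,rs+roll); j,c=ik(np.array(g)+.019*Q.apply([0,0,1]),Q,j); print(az,nm,j.round(2),c.round(3))
E
```

```text
Traceback (most recent call last):
  File "ik.py", line 8, in fk
    Q=R.from_euler("ZYZYZ",[j[0],B,j[3],j[4],j[5]+np.pi/2]); n=Q.apply([0,0,1])
  File "scipy/spatial/transform/_rotation.pyx", line 1413, in scipy.spatial.transform._rotation.Rotation.from_euler
ValueError: Expected axis specification to be a non-empty string of upto 3 characters, got ZYZYZ
```

```bash
sed -i 's/Q=R.from_euler("ZYZYZ",\[j\[0\],B,j\[3\],j\[4\],j\[5\]+np.pi\/2\])/Q=R.from_euler("ZYZ",[j[0],B,j[3]])*R.from_euler("YZ",[j[4],j[5]+np.pi\/2])/' ik.py
cat > chk.py <<'E'
from ik import *
np.random.seed(0)
o=robot.get_obs(); p,Q=fk(o["joint_pos"]); print("FK err",(p-o["position"]).round(3),((Q*R.from_rotvec(o["tcp_rot"]).inv()).magnitude()).round(3))
Q0=R.from_rotvec(o["tcp_rot"]); j=o["joint_pos"]
for t in((.45,.6,.62),(-.1,.66,.55),(-.3,.72,.25),(-.3,.75,.15)):
    j,c=ik(np.array(t),Q0,j); print(t,j.round(2),c.round(3))
for rs in (0,180):
  print("roll start",rs)
  j=np.array([0,.5,1.5,1.2,1.2,0])
  for az,tau in((85,65),(75,62)):
    for nm,g,roll in(("vase",(.514,.182,.05),0),("lift",(.514,.182,.2),0),("pour0",(.47,-.1,.2),0),("pour90",(.47,-.1,.2),90),("pour150",(.47,-.1,.2),150),("tab",(.445,-.17,.062),0),("tablift",(.445,-.17,.2),0),("tab+80",(.445,-.17,.2),80)):
        Q=orient(az,tau,rs+roll); j,c=ik(np.array(g)+.019*Q.apply([0,0,1]),Q,j); print(az,nm,j.round(2),c.round(3))
E
python3 chk.py
```

```text
Traceback (most recent call last):
  File "chk.py", line 3, in <module>
    o=robot.get_obs(); p,Q=fk(o["joint_pos"]); print("FK err",(p-o["position"]).round(3),((Q*R.from_rotvec(o["tcp_rot"]).inv()).magnitude()).round(3))
                                                                                         ^^^^^^^^^^^^^^^^^^^^^^^^^^^^^^^^^^^^^^^^^^^^^^^^^^^^^^^^^
AttributeError: 'float' object has no attribute 'round'
```

```bash
sed -i 's/((Q\*R.from_rotvec(o\["tcp_rot"\]).inv()).magnitude()).round(3)/(Q*R.from_rotvec(o["tcp_rot"]).inv()).magnitude()/' chk.py; sed -i 's/c.round(3)/round(float(c),3)/' chk.py; python3 chk.py
```

```text
FK err [ 0.001 -0.001 -0.006] 2.4627845059834983e-16
(0.45, 0.6, 0.62) [ 1.22  0.22  1.21 -0.96  1.27 -0.42] 0.027
(-0.1, 0.66, 0.55) [ 2.04  0.49  0.92 -0.96  1.97  0.03] 0.128
(-0.3, 0.72, 0.25) [ 2.23  1.    0.7  -0.94  1.99  0.35] 0.0
(-0.3, 0.75, 0.15) [ 2.21  1.13  0.65 -0.92  1.93  0.41] 0.0
roll start 0
85 vase [-0.4   0.92  1.93  1.15  1.24  1.86] 0.0
85 lift [-0.4   0.61  1.93  1.08  1.37  2.15] 0.0
85 pour0 [-0.86  0.69  1.7   0.71  1.7   2.09] 0.0
85 pour90 [-0.86  0.69  1.7   0.71  1.7  -2.62] 0.0
85 pour150 [-0.86  0.69  1.7   0.71  1.7  -1.58] 0.0
85 tab [-0.96  0.94  1.62  0.62  1.6   1.93] 0.0
85 tablift [-0.96  0.72  1.62  0.64  1.78  2.06] 0.0
85 tab+80 [-0.96  0.72  1.62  0.64  1.78 -2.82] 0.0
75 vase [-0.41  0.89  2.06  1.33  1.12  1.78] 0.0
75 lift [-0.41  0.54  2.05  1.19  1.23  2.15] 0.0
75 pour0 [-0.91  0.62  1.81  0.78  1.57  2.12] 0.0
75 pour90 [-0.91  0.62  1.81  0.78  1.57 -2.59] 0.0
75 pour150 [-0.91  0.62  1.81  0.78  1.57 -1.55] 0.0
75 tab [-1.02  0.89  1.73  0.7   1.47  1.94] 0.0
75 tablift [-1.02  0.65  1.72  0.7   1.65  2.1 ] 0.0
75 tab+80 [-1.02  0
[... 167 characters left out ...]
69  1.7   0.71  1.7  -1.05] 0.0
85 pour90 [-0.86  0.69  1.7   0.71  1.7   0.52] 0.0
85 pour150 [-0.86  0.69  1.7   0.71  1.7   1.56] 0.0
85 tab [-0.96  0.94  1.62  0.62  1.6  -1.21] 0.0
85 tablift [-0.96  0.72  1.62  0.64  1.78 -1.08] 0.0
85 tab+80 [-0.96  0.72  1.62  0.64  1.78  0.32] 0.0
75 vase [-0.41  0.89  2.06  1.33  1.12 -1.36] 0.0
75 lift [-0.41  0.54  2.05  1.19  1.23 -0.99] 0.0
75 pour0 [-0.91  0.62  1.81  0.78  1.57 -1.02] 0.0
75 pour90 [-0.91  0.62  1.81  0.78  1.57  0.55] 0.0
75 pour150 [-0.91  0.62  1.81  0.78  1.57  1.59] 0.0
75 tab [-1.02  0.89  1.73  0.7   1.47 -1.2 ] 0.0
75 tablift [-1.02  0.65  1.72  0.7   1.65 -1.04] 0.0
75 tab+80 [-1.02  0.65  1.72  0.7   1.65  0.36] 0.0
```

```bash
cat > sim.py <<'E'
from ik import *
def call(j,shift,turn,wp):
    p0,Q0=fk(j); p,Q=p0,Q0
    tgt=p0+Q0.apply(shift); Qt=Q0*R.from_euler("z",turn,degrees=True)
    for k in range(5):
        dp=tgt-p; L=np.linalg.norm(dp); dp=dp*min(1,.0417/max(L,1e-9))
        rv=(Q.inv()*Qt).as_rotvec(); m=np.linalg.norm(rv); rv=rv*min(1,np.radians(7.16)/max(m,1e-9))
        pt,qt=p+dp,Q*R.from_rotvec(rv)
        r=least_squares(lambda x:np.r_[(fk(x)[0]-pt)*wp,(fk(x)[1]*qt.inv()).as_rotvec()],np.clip(j,LO+1e-6,HI-1e-6),bounds=(LO,HI),max_nfev=30)
        j=r.x; p,Q=fk(j)
    return j
def desc(j):
    p,Q=fk(j); n=Q.apply([0,0,1]); return p.round(3),"az",round(float(np.degrees(np.arctan2(n[1],n[0]))),1),"tau",round(float(np.degrees(np.arccos(-n[2]))),1),j.round(2)
E
python3 - <<'E'
from sim import *
j0=np.array([.07,.85,.21,-.01,1.32,-1.64])
for wp in(1,2,3,5):
    j=j0; j=call(j,[-.5,0,0],0,wp); print(wp,desc(j0)[2:5],desc(j)[:5])
E
```

```text
1 (3.2, 'tau', 43.6) (array([1.125, 0.144, 0.548]), 'az', 3.3, 'tau', 44.5)
2 (3.2, 'tau', 43.6) (array([1.137, 0.146, 0.556]), 'az', 3.6, 'tau', 46.9)
3 (3.2, 'tau', 43.6) (array([1.155, 0.149, 0.569]), 'az', 3.9, 'tau', 50.6)
5 (3.2, 'tau', 43.6) (array([1.209, 0.157, 0.605]), 'az', 4.8, 'tau', 61.9)
```

```bash
cat > drag.py <<'E'
from sim import *
import sys
o=robot.get_obs()
def run(way,j,wp=1.6):
    out=[]
    for tgt in way:
        tgt=np.array(tgt)
        for i in range(12):
            p,Q=fk(j); dd=tgt-p; L=np.linalg.norm(dd)
            if L<.02: break
            s=Q.inv().apply(dd*min(1,.2/L)); j2=call(j,s.round(2),0,wp); out.append((s.round(2),desc(j2)))
            if np.linalg.norm(fk(j2)[0]-p)<.02: j=j2;break
            j=j2
    return out,j
if __name__=="__main__":
    for way in([(.45,.6,.65),(0,.7,.65),(-.45,.55,.65),(-.7,.2,.65)],[(.35,.5,.65),(0,.55,.65),(-.35,.45,.65),(-.55,.1,.65)],[(.45,.6,.5),(0,.7,.5),(-.6,.5,.4)]):
        out,j=run(way,o["joint_pos"]); print(len(out),"calls")
        for q in out[::2]+out[-1:]: print(q[0],*q[1])
E
python3 drag.py
```

```text
15 calls
[ 0.1   0.14 -0.1 ] [0.879 0.274 0.781] az 4.9 tau 61.4 [ 0.3   0.28  0.79 -0.23  1.03 -1.41]
[ 0.1   0.14 -0.11] [0.569 0.514 0.69 ] az 4.9 tau 61.4 [ 0.98  0.15  1.17 -0.85  1.15 -0.67]
[ 0.09  0.07 -0.17] [0.288 0.64  0.658] az 6.8 tau 56.8 [ 1.49  0.24  1.06 -0.96  1.55 -0.39]
[ 0.06  0.04 -0.09] [0.006 0.695 0.64 ] az 9.0 tau 51.2 [ 1.88  0.43  0.76 -0.96  1.92 -0.24]
[ 0.12 -0.02 -0.16] [-0.336  0.559  0.606] az 10.6 tau 47.4 [ 2.35  0.59  0.52 -0.96  2.3   0.02]
[-0.02  0.03 -0.06] [-0.423  0.529  0.61 ] az 13.4 tau 43.3 [ 2.44  0.68  0.31 -0.96  2.4   0.01]
[ 0.1  -0.11 -0.14] [-0.589  0.236  0.59 ] az 15.1 tau 42.0 [ 2.86  0.75  0.21 -0.89  2.68  0.35]
[ 0.02  0.03 -0.11] [-0.606  0.184  0.586] az 17.4 tau 41.2 [ 2.93  0.75  0.21 -0.85  2.69  0.45]
[ 0.02  0.03 -0.11] [-0.606  0.184  0.586] az 17.4 tau 41.2 [ 2.93  0.75  0.21 -0.85  2.69  0.45]
13 calls
[ 0.11  0.11 -0.12] [0.86  0.242 0.784] az 4.9 tau 61.4 [ 0.26  0.22  0.86 -0.18  1.01 -1.45]
[ 0.11  0.11 -0.12] [0.521 0.418 0.693] az 4.9 tau 61.4 [ 0.94 -0.03  1.35 -0.83  1.12 -0.69]
[ 0.1   0.06 -0.17] [0.196 0
[... 622 characters left out ...]
28  0.26  0.89 -0.22  0.94 -1.41]
[ 0.13  0.13 -0.08] [0.591 0.48  0.579] az 4.9 tau 61.4 [ 0.9   0.14  1.42 -0.93  0.93 -0.49]
[0.04 0.01 0.  ] [0.45  0.598 0.502] az 5.9 tau 56.5 [ 1.2   0.26  1.39 -0.96  1.14 -0.26]
[ 0.11  0.07 -0.15] [0.06  0.687 0.499] az 6.0 tau 55.1 [ 1.82  0.43  1.12 -0.96  1.7   0.01]
[ 0.14 -0.03 -0.14] [-0.189  0.641  0.469] az 6.0 tau 55.1 [ 2.16  0.59  0.93 -0.92  1.99  0.19]
[ 0.14 -0.03 -0.14] [-0.552  0.507  0.394] az 6.3 tau 54.2 [ 2.56  1.02  0.23 -0.96  2.46  0.23]
[ 0.01  0.02 -0.03] [-0.576  0.489  0.389] az 8.6 tau 53.6 [ 2.6   1.03  0.21 -0.96  2.46  0.25]
[ 0.01  0.02 -0.03] [-0.576  0.489  0.389] az 8.6 tau 53.6 [ 2.6   1.03  0.21 -0.96  2.46  0.25]
```

```bash
cat > srch.py <<'E'
from sim import *
rng=np.random.default_rng(1); np.random.seed(1)
Q0=R.from_rotvec(robot.get_obs()["tcp_rot"]); n0=Q0.apply([0,0,1])
res=[]
for it in range(120):
    # configs holding the present n, any roll, with j6 near a limit (or any)
    j=rng.uniform(LO,HI); lim=rng.choice([-2.97,2.97])
    r=least_squares(lambda x:np.r_[fk(np.r_[x,lim])[1].apply([0,0,1])-n0,(x-j[:5])*1e-3],np.clip(j[:5],LO[:5]+.01,HI[:5]-.01),bounds=(LO[:5],HI[:5]))
    if r.cost>1e-4: continue
    j=np.r_[r.x,lim]; p,_=fk(j)
    if p[2]<.3 or p[2]>1. or np.hypot(p[0],p[1])<.35 or np.hypot(p[0],p[1])>1.1: continue
    if (j[1]+j[2])>2.4: continue
    k=call(j,[0,0,0],np.sign(lim)*150,1.6); n=fk(k)[1].apply([0,0,1])
    ang=np.degrees(np.arccos(n@n0)); res.append((ang,desc(j),desc(k)))
res.sort(key=lambda q:-q[0])
for q in res[:14]: print(round(q[0],1),*q[1][:1],q[1][5],"->",*q[2])
E
timeout 250 python3 srch.py
```

```text
15.7 [0.987 0.006 0.788] [-0.13  0.39  0.61  0.22  1.09 -2.97] -> [0.979 0.034 0.772] az -11.8 tau 66.1 [ 0.05  0.35  0.76 -0.3   0.91 -2.98]
15.3 [0.86  0.302 0.864] [ 0.36  0.32  0.52 -0.25  1.25 -2.97] -> [0.843 0.317 0.832] az -4.8 tau 73.9 [ 0.5   0.25  0.87 -0.73  0.92 -2.98]
14.4 [0.648 0.357 0.869] [ 0.64  0.06  0.84 -0.51  1.27  2.97] -> [0.664 0.31  0.867] az 21.3 tau 59.8 [ 0.32 -0.01  0.9   0.05  1.21  2.98]
13.9 [0.618 0.108 0.982] [ 0.04 -0.09  0.69  0.04  1.46 -2.97] -> [0.601 0.155 0.949] az -7.8 tau 69.3 [ 0.45 -0.13  0.94 -0.58  1.24 -2.98]
13.9 [1.042 0.084 0.802] [-2.97 -1.01  0.21  3.06  1.27 -2.97] -> [1.027 0.116 0.82 ] az -10.3 tau 64.5 [-2.8  -1.01  0.21  2.66  1.31 -2.98]
13.8 [ 0.881 -0.457  0.746] [-0.8   0.52  0.49  0.77  1.35  2.97] -> [ 0.858 -0.453  0.705] az 4.7 tau 75.3 [-0.86  0.41  0.95  1.13  1.04  2.98]
13.5 [0.99  0.138 0.693] [ 0.06  0.38  0.85  0.02  0.85 -2.97] -> [0.98  0.155 0.676] az -7.7 tau 68.7 [ 0.2   0.37  1.   -0.52  0.67 -2.98]
13.3 [0.582 0.265 0.825] [ 0.54 -0.15  1.15 -0.44  1.15 -2.97] -> [0.567 0.287 0.794] az -3.4 tau 72.3 [ 0
[... 201 characters left out ...]
.861] [-0.28 -0.2   1.1   0.34  1.21 -2.97] -> [0.626 0.052 0.85 ] az -9.5 tau 64.0 [ 0.13 -0.2   1.16 -0.3   1.1  -2.98]
12.9 [0.402 0.494 0.732] [ 1.25  0.02  1.2  -0.96  1.41  2.97] -> [0.447 0.467 0.775] az 13.8 tau 50.8 [ 1.01 -0.01  1.01 -0.57  1.44  2.98]
12.6 [-0.298  0.635  0.387] [ 2.29  0.79  0.81 -0.96  2.09  2.97] -> [-0.317  0.696  0.433] az -5.0 tau 51.9 [ 2.2   0.93  0.31 -0.96  2.33  2.98]
12.5 [ 0.405 -0.458  0.379] [-1.53  0.26  1.8   1.1   1.39  2.97] -> [ 0.395 -0.436  0.323] az -2.0 tau 72.2 [-1.62  0.37  2.05  1.35  1.35  2.98]
11.3 [ 0.381 -0.03   0.805] [-2.97 -0.76  1.41  2.96  2.71 -2.97] -> [0.367 0.04  0.802] az 17.8 tau 60.6 [-2.97 -0.76  1.4   3.44  2.71 -2.98]
```

```bash
cat > pl.py <<'E'
from sim import *
np.random.seed(0)
o=robot.get_obs(); Q0=R.from_rotvec(o["tcp_rot"]); j0=o["joint_pos"]
n0=Q0.apply([0,0,1])
for P in((.65,.3,.8),(.7,.1,.75),(.65,-.1,.7),(.6,-.25,.6),(.5,-.35,.5)):
    # reach j6=2.97 at this position keeping n
    r=least_squares(lambda x:np.r_[fk(np.r_[x,2.97])[1].apply([0,0,1])-n0,fk(np.r_[x,2.97])[0]-P],np.array([.3,.3,1.,0,1.1]),bounds=(LO[:5],HI[:5]))
    j=np.r_[r.x,2.97]; print("start",round(r.cost,5),desc(j))
    for k in range(8):
        j=call(j,[0,0,0],150,1.6); print("  ",*desc(j))
E
timeout 280 python3 pl.py
```

```text
start 0.0 (array([0.65, 0.3 , 0.8 ]), 'az', 4.9, 'tau', 61.4, array([ 0.53, -0.04,  1.11, -0.44,  1.08,  2.97]))
   [0.659 0.263 0.795] az 20.3 tau 61.8 [ 0.23 -0.11  1.19  0.14  0.99  2.98]
   [0.661 0.236 0.774] az 31.3 tau 69.6 [-0.03 -0.15  1.37  0.71  0.9   2.98]
   [0.664 0.224 0.745] az 35.9 tau 80.8 [-0.15 -0.14  1.59  1.23  0.82  2.98]
   [0.667 0.23  0.717] az 34.9 tau 91.9 [-0.13 -0.1   1.79  1.75  0.75  2.98]
   [0.668 0.247 0.697] az 29.2 tau 100.1 [ 0.01 -0.05  1.93  2.31  0.69  2.98]
   [0.663 0.27  0.691] az 20.3 tau 103.3 [ 0.23 -0.02  1.97  2.93  0.62  2.98]
   [0.655 0.287 0.7  ] az 12.1 tau 100.5 [ 0.43 -0.03  1.91  3.56  0.53  2.98]
   [0.651 0.29  0.72 ] az 8.5 tau 95.0 [ 0.5  -0.08  1.81  4.11  0.43  2.98]
start 0.0 (array([0.7 , 0.1 , 0.75]), 'az', 4.9, 'tau', 61.4, array([ 0.01, -0.12,  1.3 ,  0.08,  0.89,  2.97]))
   [0.697 0.074 0.733] az 15.5 tau 67.9 [-0.23 -0.15  1.45  0.65  0.82  2.98]
   [0.696 0.062 0.707] az 20.4 tau 78.1 [-0.36 -0.14  1.64  1.18  0.76  2.98]
   [0.7   0.065 0.68 ] az 19.6 tau 88.5 [-0.35 -0.1   1.83  1.72  0.7   2.98]
   [0.705 0.08
[... 1981 characters left out ...]
[-1.29,  0.01,  1.76,  1.1 ,  1.3 ,  2.97]))
   [ 0.491 -0.346  0.446] az 1.8 tau 73.8 [-1.37  0.11  2.02  1.41  1.29  2.98]
   [ 0.488 -0.331  0.394] az -3.1 tau 84.2 [-1.39  0.29  2.25  1.71  1.36  2.98]
   [ 0.49  -0.329  0.336] az -6.7 tau 93.2 [-1.37  0.65  2.38  1.89  1.59  2.98]
   [ 0.478 -0.316  0.269] az -6.9 tau 104.2 [-1.36  1.12  2.38  1.79  1.92  2.98]
   [ 0.451 -0.27   0.218] az -10.6 tau 113.1 [-1.33  1.53  2.38  1.57  2.15  2.98]
   [ 0.428 -0.211  0.194] az -17.8 tau 119.4 [-1.15  1.86  2.38  1.31  2.41  2.98]
   [ 0.405 -0.176  0.19 ] az -25.7 tau 122.1 [-0.85  2.01  2.38  0.91  2.71  2.98]
   [ 0.369 -0.146  0.19 ] az -29.0 tau 124.1 [-0.7   2.13  2.38  0.39  2.71  2.98]
```

```bash
cat > beam.py <<'E'
from sim import *
import time
n0=R.from_rotvec(robot.get_obs()["tcp_rot"]).apply([0,0,1])
T=orient(90,59).apply([0,0,1])
ok=lambda p:p[2]>(.5 if p[1]>.45 else .28) and .33<np.hypot(p[0],p[1])<1.05 and p[2]<1.0
beam=[]
for P in((.65,.3,.8),(.45,.6,.65),(.5,.5,.6),(.35,.4,.7),(.55,.3,.5),(.4,.2,.5),(.5,.1,.4),(.45,.3,.4)):
    r=least_squares(lambda x:np.r_[fk(np.r_[x,2.97])[1].apply([0,0,1])-n0,fk(np.r_[x,2.97])[0]-P],np.array([.8,.3,1.3,-.5,1.1]),bounds=(LO[:5],HI[:5]))
    if r.cost<1e-4: beam.append((0,np.r_[r.x,2.97],[P]))
print(len(beam)); t0=time.time()
dirs=[(0,0,0),(0,.2,0),(-.1,.17,0),(.1,.17,0),(0,.14,.14),(0,.14,-.14),(-.2,0,0),(0,0,.2),(0,0,-.2)]
for dep in range(8):
    new=[]
    for _,j,h in beam:
        Q=fk(j)[1]
        for d in dirs:
            s=Q.inv().apply(d).round(2); k=call(j,s,150,1.6); p,Q2=fk(k)
            if not ok(p): continue
            n=Q2.apply([0,0,1]); new.append((float(n@T),k,h+[s.tolist()]))
    new.sort(key=lambda q:-q[0])
    beam=[]
    for q in new:
        if all(np.linalg.norm(q[1]-b[1])>.15 for b in beam): beam.append(q)
        if len(beam)>=7: break
    print(dep,round(time.time()-t0),round(np.degrees(np.arccos(beam[0][0])),1),*desc(beam[0][1]),beam[0][2],flush=True)
    if time.time()-t0>480: break
E
timeout 560 python3 beam.py
```

```text
5
0 2 56.7 [0.692 0.328 0.81 ] az 23.6 tau 61.0 [0.31 0.   1.04 0.1  1.04 2.98] [(0.65, 0.3, 0.8), [-0.16, -0.12, 0.01]]
1 6 41.4 [0.592 0.612 0.599] az 39.6 tau 44.3 [ 0.74  0.23  1.07 -0.03  1.07  2.98] [(0.5, 0.5, 0.6), [-0.14, -0.11, 0.08], [-0.15, -0.12, -0.03]]
2 9 25.5 [0.573 0.644 0.555] az 60.0 tau 53.2 [0.62 0.21 1.29 0.47 0.81 2.98] [(0.5, 0.5, 0.6), [-0.14, -0.11, 0.08], [-0.15, -0.12, -0.03], [-0.19, -0.06, 0.02]]
3 12 21.3 [0.419 0.614 0.507] az 66.5 tau 64.1 [0.67 0.03 1.76 1.03 0.52 2.98] [(0.5, 0.5, 0.6), [-0.14, -0.11, 0.08], [-0.15, -0.12, -0.03], [-0.19, -0.06, 0.02], [-0.13, 0.13, -0.08]]
4 14 26.3 [0.385 0.635 0.508] az 65.1 tau 72.5 [0.76 0.03 1.89 1.63 0.36 2.98] [(0.5, 0.5, 0.6), [-0.14, -0.11, 0.08], [-0.15, -0.12, -0.03], [-0.19, -0.06, 0.02], [0.0, 0.0, 0.0], [-0.07, 0.17, -0.07]]
5 17 28.0 [0.329 0.774 0.536] az 67.6 tau 77.9 [1.02 0.17 1.74 2.24 0.2  2.98] [(0.5, 0.5, 0.6), [-0.14, -0.11, 0.08], [-0.15, -0.12, -0.03], [-0.07, -0.18, -0.04], [-0.14, 0.12, -0.08], [-0.08, 0.17, -0.07], [-0.05, 0.07, 0.18]]
6 24 28.2 [0.222 0.739 0.533] az 68.6 tau 79.1 [1.19 0.08 1.88 3.08 0.2  2.81] [(0.5, 0.5, 0.6), [-0.14, -0.11, 0.08], [-0.15, -0.12, -0.03], [-0.07, -0.18, -0.04], [-0.14, 0.12, -0.08], [-0.08, 0.17, -0.07], [-0.04, 0.16, 0.11], [0.0, 0.0, 0.0]]
7 28 28.4 [0.135 0.775 0.525] az 68.4 tau 79.1 [1.41 0.13 1.85 3.95 0.3  2.63] [(0.5, 0.5, 0.6), [-0.14, -0.11, 0.08], [-0.15, -0.12, -0.03], [-0.07, -0.18, -0.04], [-0.14, 0.12, -0.08], [-0.08, 0.17, -0.07], [0.01, 0.19, -0.08], [0.01, 0.08, 0.18], [0.0, 0.0, 0.0]]
```

```bash
python3 - <<'E'
from sim import *
p,q=plan([((.5,.5,.6),272,8)])
j=robot.get_obs()["joint_pos"]
n0=R.from_rotvec(robot.get_obs()["tcp_rot"])
# cycle-2 study: from az60 state translate then trick
j=np.array([.62,.21,1.29,.47,.81,2.98]);print(desc(j))
for P in((.3,.72,.6),(.1,.75,.6),(0,.7,.65)):
    k=j.copy()
    for i in range(8):
        pp,Q=fk(k); dd=np.array(P)-pp; L=np.linalg.norm(dd)
        if L<.02: break
        k=call(k,Q.inv().apply(dd*min(1,.2/L)),0,1.6)
    print(P,i,desc(k))
    for d in((0,0,0),(0,.1,0),(.1,.1,0),(0,0,.1),(0,0,-.1)):
        m=k
        for r in range(2): m=call(m,fk(m)[1].inv().apply(d),150,1.6); print("   ",d,*desc(m))
E
```

```text
shift [ 52.2  52.2 -40.5] mm turn 34.0 ->  [0.962 0.198 0.806] row mm 16.8
shift [ 72.5  14.1 -40.5] mm turn 34.0 ->  [0.896 0.241 0.777] row mm 16.8
shift [ 68.  -28.8 -40.5] mm turn 34.0 ->  [0.83  0.284 0.747] row mm 16.8
shift [ 40.2 -61.9 -40.5] mm turn 34.0 ->  [0.764 0.327 0.718] row mm 16.8
shift [ -1.3 -73.8 -40.5] mm turn 34.0 ->  [0.698 0.371 0.688] row mm 16.8
shift [-42.3 -60.5 -40.5] mm turn 34.0 ->  [0.632 0.414 0.659] row mm 16.8
shift [-68.9 -26.5 -40.5] mm turn 34.0 ->  [0.566 0.457 0.629] row mm 16.8
shift [-71.9  16.6 -40.5] mm turn 34.0 ->  [0.5 0.5 0.6] row mm 16.8
(array([0.575, 0.641, 0.557]), 'az', 59.6, 'tau', 53.5, array([0.62, 0.21, 1.29, 0.47, 0.81, 2.98]))
(0.3, 0.72, 0.6) 4 (array([0.313, 0.71 , 0.589]), 'az', 72.8, 'tau', 61.6, array([0.93, 0.02, 1.54, 0.55, 0.61, 2.98]))
    (0, 0, 0) [0.319 0.704 0.571] az 77.0 tau 69.7 [0.84 0.03 1.68 1.11 0.53 2.98]
    (0, 0, 0) [0.317 0.704 0.553] az 76.1 tau 77.5 [0.84 0.06 1.82 1.69 0.48 2.98]
    (0, 0.1, 0) [0.317 0.803 0.572] az 77.8 tau 72.1 [0.96 0.17 1.55 1.14 0.42 2.98]
    (0, 0.1, 0) [0.314 0.901 0.561
[... 1880 characters left out ...]
 (0, 0.1, 0) [0.05  0.79  0.608] az 90.7 tau 76.4 [1.29 0.03 1.69 1.25 0.3  2.98]
    (0, 0.1, 0) [0.047 0.888 0.6  ] az 89.6 tau 81.4 [1.36 0.2  1.59 1.87 0.21 2.98]
    (0.1, 0.1, 0) [0.15  0.788 0.606] az 89.5 tau 74.2 [1.1  0.06 1.64 1.21 0.48 2.98]
    (0.1, 0.1, 0) [0.245 0.884 0.586] az 87.5 tau 83.0 [1.04 0.29 1.54 1.78 0.5  2.98]
    (0, 0, 0.1) [0.056 0.691 0.698] az 93.6 tau 81.3 [ 1.14 -0.18  1.74  1.24  0.52  2.98]
    (0, 0, 0.1) [0.048 0.699 0.768] az 91.7 tau 94.8 [ 1.2  -0.17  1.77  1.84  0.42  2.98]
    (0, 0, -0.1) [0.046 0.691 0.52 ] az 88.1 tau 70.3 [ 1.28 -0.08  1.93  1.26  0.26  2.95]
    (0, 0, -0.1) [0.046 0.691 0.42 ] az 88.1 tau 70.3 [1.28 0.06 2.08 2.28 0.33 2.52]
```

>>> {"name": "apply_moves", "arguments": {
  "series": [
    [0.01,0.01,-0.008,6.8],
    [0.021,0.021,-0.016,13.6],
    [0.031,0.031,-0.024,20.4],
    [0.042,0.042,-0.032,27.2],
    [0.052,0.052,-0.04,34]
  ]
}}

```text
t: 16.22
position: [0.9626, 0.1981, 0.8043]
tcp_rot: [0.464, 2.04, 0.378]
contact_force: [0.2, -0.8, -0.1]
gripper_width: 0.0852
grasp_force: 0.0
```

>>> {"name": "apply_moves", "arguments": {
  "series": [
    [0.014,0.003,-0.008,6.8],
    [0.029,0.006,-0.016,13.6],
    [0.043,0.008,-0.024,20.4],
    [0.058,0.011,-0.032,27.2],
    [0.072,0.014,-0.04,34]
  ]
}}

```text
t: 16.63
position: [0.8972, 0.2409, 0.775]
tcp_rot: [1.072, 1.871, 0.728]
contact_force: [0.3, 0.6, -0.4]
gripper_width: 0.0855
grasp_force: 0.0
```

>>> {"name": "apply_moves", "arguments": {
  "series": [
    [0.014,-0.006,-0.008,6.8],
    [0.027,-0.012,-0.016,13.6],
    [0.041,-0.017,-0.024,20.4],
    [0.054,-0.023,-0.032,27.2],
    [0.068,-0.029,-0.04,34]
  ]
}}

```text
t: 17.05
position: [0.8316, 0.2839, 0.7455]
tcp_rot: [1.651, 1.549, 1.055]
contact_force: [-0.1, 1.1, -0.9]
gripper_width: 0.0853
grasp_force: 0.0
```

>>> {"name": "apply_moves", "arguments": {
  "series": [
    [0.008,-0.012,-0.008,6.8],
    [0.016,-0.025,-0.016,13.6],
    [0.024,-0.037,-0.024,20.4],
    [0.032,-0.05,-0.032,27.2],
    [0.04,-0.062,-0.04,34]
  ]
}}

```text
t: 17.47
position: [0.7658, 0.3269, 0.7155]
tcp_rot: [2.175, 1.069, 1.34]
contact_force: [-0.4, 0.5, 0.8]
gripper_width: 0.0856
grasp_force: 0.0
```

>>> {"name": "apply_moves", "arguments": {
  "series": [
    [0,-0.015,-0.008,6.8],
    [0,-0.03,-0.016,13.6],
    [-0.001,-0.044,-0.024,20.4],
    [-0.001,-0.059,-0.032,27.2],
    [-0.001,-0.074,-0.04,34]
  ]
}}

```text
t: 17.88
position: [0.7003, 0.3704, 0.6862]
tcp_rot: [2.604, 0.42, 1.562]
contact_force: [0.5, -0.3, 0.0]
gripper_width: 0.0856
grasp_force: 0.0
```

>>> {"name": "apply_moves", "arguments": {
  "series": [
    [-0.008,-0.012,-0.008,6.8],
    [-0.017,-0.024,-0.016,13.6],
    [-0.025,-0.036,-0.024,20.4],
    [-0.034,-0.048,-0.032,27.2],
    [-0.042,-0.06,-0.04,34]
  ]
}}

```text
t: 18.3
position: [0.6349, 0.4132, 0.6568]
tcp_rot: [-2.5, 0.344, -1.461]
contact_force: [0.8, -0.2, -1.0]
gripper_width: 0.0854
grasp_force: 0.0
```

>>> {"name": "apply_moves", "arguments": {
  "series": [
    [-0.014,-0.005,-0.008,6.8],
    [-0.028,-0.011,-0.016,13.6],
    [-0.041,-0.016,-0.024,20.4],
    [-0.055,-0.021,-0.032,27.2],
    [-0.069,-0.026,-0.04,34]
  ]
}}

```text
t: 18.72
position: [0.6164, 0.4055, 0.6681]
tcp_rot: [-2.289, 0.744, -1.118]
contact_force: [-0.4, 0.0, 0.3]
gripper_width: 0.0854
grasp_force: 0.0
```

```bash
python3 -c "
from h import *
st()"
```

```text
t 18.72 pos [0.6164 0.4055 0.6681] grasp pt [0.6009 0.4021 0.6785] w 0.0854 j [ 0.67  0.01  1.32 -0.48  0.93  2.98]
x [ 0.518 -0.653  0.553] y [-0.258 -0.735 -0.627] z [ 0.816  0.182 -0.549] tau 56.7 az 12.6 F [-0.4  0.   0.3] gf 0.0
```

```bash
cat > beam2.py <<'E'
from sim import *
import time,sys
T=orient(float(sys.argv[1]),float(sys.argv[2])).apply([0,0,1]); D=int(sys.argv[3]); turns=[float(v) for v in sys.argv[4].split(",")]; WP=float(sys.argv[5])
ok=lambda p:p[2]>(.5 if p[1]>.45 else .28) and .33<np.hypot(p[0],p[1])<1.05 and p[2]<1.0 and p[1]<.8
beam=[(0,robot.get_obs()["joint_pos"],[])]; t0=time.time()
dirs=[(0,0,0),(0,.2,0),(-.14,.14,0),(.14,.14,0),(0,.14,.14),(0,.14,-.14),(-.2,0,0),(.2,0,0),(0,0,.2),(0,0,-.2),(-.14,0,.14),(.14,0,-.14),(-.14,0,-.14)]
for dep in range(D):
    new=[]
    for _,j,h in beam:
        Q=fk(j)[1]
        for d in dirs:
            for tn in turns:
                s=Q.inv().apply(d).round(2); k=call(j,s,tn,WP); p,Q2=fk(k)
                if ok(p): new.append((float(Q2.apply([0,0,1])@T),k,h+[(s.tolist(),tn)]))
    new.sort(key=lambda q:-q[0]); beam=[]
    for q in new:
        if all(np.linalg.norm(q[1]-b[1])>.12 for b in beam): beam.append(q)
        if len(beam)>=12: break
    print(dep,round(time.time()-t0),round(np.degrees(np.arccos(beam[0][0])),1),*desc(beam[0][1]),beam[0][2],flush=True)
E
timeout 500 python3 beam2.py 88 58 8 150,0 1.6
```

```text
0 1 46.2 [0.676 0.47  0.674] az 32.1 tau 55.3 [0.51 0.11 1.17 0.06 0.9  2.98] [([-0.13, -0.15, 0.04], 150.0)]
1 10 35.9 [0.605 0.493 0.63 ] az 47.4 tau 64.3 [0.43 0.01 1.49 0.61 0.65 2.98] [([-0.13, -0.15, 0.04], 150.0), ([-0.19, 0.01, -0.04], 150.0)]
2 20 34.0 [0.522 0.561 0.582] az 50.6 tau 66.7 [ 0.62 -0.01  1.65  0.63  0.42  2.98] [([-0.13, -0.15, 0.04], 150.0), ([-0.19, 0.01, -0.04], 150.0), ([-0.17, 0.1, 0.01], 0.0)]
3 32 30.9 [0.241 0.333 0.571] az 55.3 tau 68.6 [-1.05 -0.91  2.07  1.36  2.1   2.98] [([-0.16, -0.07, -0.09], 150.0), ([-0.19, 0.01, -0.04], 150.0), ([-0.09, 0.13, -0.12], 0.0), ([-0.1, 0.13, -0.12], 150.0)]
4 43 23.2 [0.211 0.285 0.524] az 65.0 tau 69.0 [-1.6  -0.8   2.19  1.08  2.71  2.98] [([-0.16, -0.07, -0.09], 150.0), ([-0.19, 0.01, -0.04], 150.0), ([-0.09, 0.13, -0.12], 0.0), ([-0.1, 0.13, -0.12], 150.0), ([-0.03, 0.17, -0.11], 150.0)]
5 54 16.3 [0.181 0.321 0.4  ] az 70.0 tau 62.7 [-1.71 -0.91  2.38  0.47  2.71  2.98] [([-0.16, -0.07, -0.09], 150.0), ([-0.19, 0.01, -0.04], 150.0), ([-0.09, 0.13, -0.12], 0.0), ([-0.1, 0.13, -0.12], 150.0), ([0.1, 0.17, -0.02], 150.0), ([0.18, 0.09, -0.01], 150.0)]
6 65 8.8 [0.133 0.314 0.395] az 78.7 tau 61.5 [-1.83 -0.88  2.38 -0.13  2.71  2.98] [([-0.16, -0.07, -0.09], 150.0), ([-0.19, 0.01, -0.04], 150.0), ([-0.09, 0.13, -0.12], 0.0), ([-0.1, 0.13, -0.12], 150.0), ([0.1, 0.17, -0.02], 150.0), ([0.18, 0.09, -0.01], 150.0), ([0.11, 0.14, 0.07], 150.0)]
7 77 4.1 [0.122 0.33  0.373] az 83.2 tau 58.7 [-2.03 -1.01  2.38 -0.68  2.68  2.98] [([-0.16, -0.07, -0.09], 150.0), ([-0.19, 0.01, -0.04], 150.0), ([-0.09, 0.13, -0.12], 0.0), ([-0.1, 0.13, -0.12], 150.0), ([0.1, 0.17, -0.02], 150.0), ([0.18, 0.09, -0.01], 150.0), ([0.08, -0.02, 0.18], 150.0), ([0.17, 0.06, 0.08], 150.0)]
```

```bash
cat > two.py <<'E'
from sim import *
import time,sys
T=orient(88,58).apply([0,0,1]); WP=1.6
okj=lambda k:-.5<k[0]<2.6 and k[1]>-.6
ok=lambda p:p[2]>(.5 if p[1]>.45 else .28) and .33<np.hypot(p[0],p[1])<1.08 and p[2]<1.0
dirs=[(0,0,0),(0,.2,0),(-.14,.14,0),(.14,.14,0),(0,.14,-.14),(-.2,0,0),(.2,0,0),(0,0,-.2),(-.14,0,-.14),(0,0,.2)]
j0=robot.get_obs()["joint_pos"]; t0=time.time(); out=[]
for P in((.5,.55,.6),(.4,.65,.6),(.3,.65,.7),(.2,.65,.6),(.3,.55,.6),(.1,.6,.7),(.35,.7,.75),(0,.65,.6)):
    k=j0.copy(); n=0
    for i in range(7):
        p,Q=fk(k); dd=np.array(P)-p; L=np.linalg.norm(dd)
        if L<.03: break
        k=call(k,Q.inv().apply(dd*min(1,.2/L)).round(2),-12,WP); n+=1
    print(P,n,*desc(k))
    beam=[(0,k,[])]
    for dep in range(4):
        new=[]
        for _,j,h in beam:
            Q=fk(j)[1]
            for d in dirs:
                s=Q.inv().apply(d).round(2); m=call(j,s,150,WP); p,Q2=fk(m)
                if ok(p) and okj(m): new.append((float(Q2.apply([0,0,1])@T),m,h+[s.tolist()]))
        new.sort(key=lambda q:-q[0]); beam=[]
        for q in new:
            if all(np.linalg.norm(q[1]-b[1])>.12 for b in beam): beam.append(q)
            if len(beam)>=5: break
        if beam: print("   ",dep+1,round(np.degrees(np.arccos(beam[0][0])),1),*desc(beam[0][1]),beam[0][2],flush=True)
E
timeout 500 python3 two.py
```

```text
(0.5, 0.55, 0.6) 2 [0.498 0.551 0.598] az 14.7 tau 54.5 [ 1.03  0.11  1.33 -0.72  1.04  2.91]
    1 45.2 [0.468 0.486 0.535] az 31.6 tau 47.1 [ 0.8  -0.05  1.56 -0.25  0.84  2.98] [[-0.19, 0.05, -0.03]]
    2 28.2 [0.539 0.643 0.522] az 54.4 tau 49.1 [0.72 0.19 1.34 0.25 0.78 2.98] [[-0.14, -0.09, 0.11], [-0.18, -0.07, -0.03]]
    3 15.8 [0.452 0.627 0.606] az 69.2 tau 56.7 [0.64 0.05 1.41 0.62 0.88 2.98] [[-0.12, -0.13, -0.08], [-0.18, -0.08, -0.04], [-0.2, -0.02, 0.02]]
    4 14.8 [0.281 0.489 0.548] az 74.5 tau 66.8 [ 0.44 -0.31  1.97  1.12  0.89  2.98] [[-0.12, -0.13, -0.08], [-0.18, -0.08, -0.04], [-0.16, 0.09, -0.09], [-0.13, 0.14, -0.06]]
(0.4, 0.65, 0.6) 2 [0.413 0.651 0.62 ] az 15.0 tau 53.3 [ 1.23  0.22  1.13 -0.77  1.26  2.98]
    1 45.0 [0.501 0.61  0.533] az 31.5 tau 43.1 [ 0.91  0.17  1.28 -0.29  0.99  2.98] [[-0.15, 0.06, 0.12]]
    2 27.6 [0.483 0.63  0.524] az 56.4 tau 45.2 [0.76 0.14 1.36 0.21 0.88 2.98] [[-0.15, 0.06, 0.12], [-0.18, -0.08, -0.03]]
    3 13.2 [0.409 0.639 0.547] az 72.9 tau 53.6 [0.7  0.06 1.49 0.63 0.84 2.98] [[-0.19, 0.04, -0.02], [-0.17, -0.09, -
[... 3369 characters left out ...]
.14], [-0.12, -0.15, 0.05], [-0.07, 0.14, 0.12], [-0.2, -0.01, 0.02]]
(0, 0.65, 0.6) 4 [0.004 0.654 0.601] az 15.5 tau 51.8 [ 1.91  0.3   1.05 -0.92  1.76  2.95]
    1 54.4 [0.025 0.663 0.812] az 18.5 tau 45.8 [ 1.83  0.39  0.34 -0.96  2.08  2.98] [[0.16, 0.01, -0.12]]
    2 49.1 [0.361 0.644 0.614] az 25.1 tau 33.3 [ 1.15  0.22  0.95 -0.37  1.51  2.98] [[0.12, 0.06, 0.15], [-0.13, 0.05, 0.14]]
    3 35.7 [0.385 0.562 0.535] az 53.3 tau 30.7 [0.85 0.06 1.3  0.04 1.25 2.98] [[0.12, 0.06, 0.15], [-0.13, 0.05, 0.14], [-0.17, 0.08, 0.05]]
    4 21.3 [0.408 0.528 0.513] az 73.1 tau 39.8 [0.58 0.01 1.48 0.47 1.13 2.98] [[0.12, 0.06, 0.15], [-0.13, 0.05, 0.14], [-0.17, 0.08, 0.05], [0.0, 0.0, 0.0]]
```

```bash
python3 -c "
from h import *
plan([((.2,.65,.6),-30,3)])"
```

```text
shift [-137.6   -9.8  -85.9] mm turn -10.0 ->  [0.478 0.487 0.645] row mm 32.5
shift [-133.8  -33.6  -85.9] mm turn -10.0 ->  [0.339 0.569 0.623] row mm 32.5
shift [-126.   -56.3  -85.9] mm turn -10.0 ->  [0.2  0.65 0.6 ] row mm 32.5
```

>>> {"name": "apply_moves", "arguments": {
  "series": [
    [-0.028,-0.002,-0.017,-2],
    [-0.055,-0.004,-0.034,-4],
    [-0.083,-0.006,-0.052,-6],
    [-0.11,-0.008,-0.069,-8],
    [-0.138,-0.01,-0.086,-10]
  ]
}}

```text
t: 19.13
position: [0.5085, 0.4632, 0.664]
tcp_rot: [-2.425, 0.505, -1.159]
contact_force: [-0.0, -0.0, 0.4]
gripper_width: 0.0856
grasp_force: 0.0
```

>>> {"name": "apply_moves", "arguments": {
  "series": [
    [-0.027,-0.007,-0.017,-2],
    [-0.054,-0.014,-0.034,-4],
    [-0.08,-0.02,-0.052,-6],
    [-0.107,-0.027,-0.069,-8],
    [-0.134,-0.034,-0.086,-10]
  ]
}}

```text
t: 19.55
position: [0.3939, 0.5273, 0.6642]
tcp_rot: [-2.536, 0.256, -1.199]
contact_force: [0.7, -0.3, -0.6]
gripper_width: 0.0854
grasp_force: 0.0
```

>>> {"name": "apply_moves", "arguments": {
  "series": [
    [-0.025,-0.011,-0.017,-2],
    [-0.05,-0.022,-0.034,-4],
    [-0.076,-0.034,-0.052,-6],
    [-0.101,-0.045,-0.069,-8],
    [-0.126,-0.056,-0.086,-10]
  ]
}}

```text
t: 19.97
position: [0.2594, 0.599, 0.6585]
tcp_rot: [-2.623, 0.006, -1.246]
contact_force: [0.7, 0.4, -0.3]
gripper_width: 0.0858
grasp_force: 0.0
```

```bash
cat > b3.py <<'E'
from sim import *
import sys
T=orient(float(sys.argv[1]),float(sys.argv[2])).apply([0,0,1]); D=int(sys.argv[3]); WP=1.6
okj=lambda k:-.6<k[0]<2.6 and k[1]>-.6
ok=lambda p:p[2]>(.48 if p[1]>.45 else .28) and .33<np.hypot(p[0],p[1])<1.08 and p[2]<1.0 and p[1]<.75
dirs=[(0,0,0),(0,.2,0),(-.14,.14,0),(.14,.14,0),(0,.14,-.14),(-.2,0,0),(.2,0,0),(0,0,-.2),(-.14,0,-.14),(.14,0,-.14),(0,0,.2),(0,-.2,0),(.14,-.14,0)]
st()
beam=[(0,robot.get_obs()["joint_pos"],[])]
for dep in range(D):
    new=[]
    for _,j,h in beam:
        Q=fk(j)[1]
        for d in dirs:
          for tn in (150,):
            s=Q.inv().apply(d).round(2); m=call(j,s,tn,WP); p,Q2=fk(m)
            if ok(p) and okj(m): new.append((float(Q2.apply([0,0,1])@T),m,h+[s.tolist()]))
    new.sort(key=lambda q:-q[0]); beam=[]
    for q in new:
        if all(np.linalg.norm(q[1]-b[1])>.12 for b in beam): beam.append(q)
        if len(beam)>=14: break
    if beam: print("   ",dep+1,round(np.degrees(np.arccos(beam[0][0])),1),*desc(beam[0][1]),beam[0][2],flush=True)
E
timeout 300 python3 b3.py 90 58 6
```

```text
t 19.97 pos [0.2594 0.599  0.6585] grasp pt [0.2449 0.595  0.67  ] w 0.0858 j [ 1.49  0.11  1.18 -0.84  1.47  2.98]
x [ 0.637 -0.105  0.764] y [ 0.098 -0.972 -0.215] z [ 0.765  0.212 -0.609] tau 52.5 az 15.5 F [ 0.7  0.4 -0.3] gf 0.0
    1 48.4 [0.365 0.571 0.596] az 28.4 tau 41.2 [ 1.11  0.04  1.27 -0.41  1.24  2.98] [[-0.15, 0.04, 0.12]]
    2 32.9 [0.444 0.594 0.588] az 51.9 tau 41.8 [0.81 0.06 1.27 0.08 1.08 2.98] [[-0.02, 0.04, 0.19], [-0.17, -0.1, -0.04]]
    3 16.6 [0.372 0.586 0.563] az 73.0 tau 48.4 [ 0.68 -0.03  1.49  0.52  1.    2.98] [[-0.15, 0.04, 0.12], [-0.16, -0.1, -0.04], [-0.19, -0.04, 0.02]]
    4 8.6 [0.26  0.546 0.495] az 80.4 tau 60.6 [ 0.62 -0.18  1.93  1.02  0.8   2.98] [[-0.15, 0.04, 0.12], [-0.16, -0.1, -0.04], [-0.19, -0.04, 0.02], [-0.14, 0.13, -0.04]]
    5 8.9 [0.218 0.415 0.32 ] az 79.5 tau 57.7 [ 0.25 -0.16  2.38  1.3   0.92  2.92] [[-0.15, 0.04, 0.12], [-0.16, -0.1, -0.04], [-0.17, 0.08, -0.08], [-0.14, 0.14, -0.05], [0.15, 0.07, 0.11]]
    6 7.7 [0.273 0.439 0.282] az 84.0 tau 63.7 [0.18 0.18 2.38 1.53 1.03 2.98] [[-0.15, 0.04, 0.12], [-0.16, -0.1, -0.04], [-0.17, 0.08, -0.08], [-0.14, 0.14, -0.05], [0.15, 0.07, 0.11], [0.0, 0.0, 0.0]]
```

>>> {"name": "apply_moves", "arguments": {
  "series": [
    [-0.15,0.04,0.12,150],
    [-0.15,0.04,0.12,150],
    [-0.15,0.04,0.12,150],
    [-0.15,0.04,0.12,150],
    [-0.15,0.04,0.12,150]
  ]
}}

```text
t: 20.38
position: [0.3624, 0.569, 0.59]
tcp_rot: [-2.576, 0.361, -0.774]
contact_force: [1.4, 0.7, -0.8]
gripper_width: 0.0855
grasp_force: 0.0
```

```bash
timeout 300 python3 b3.py 90 58 4
```

```text
t 20.38 pos [0.3624 0.569  0.59  ] grasp pt [0.3515 0.5629 0.6044] w 0.0855 j [ 1.1   0.03  1.3  -0.4   1.21  2.98]
x [ 0.811 -0.36   0.462] y [-0.123 -0.876 -0.466] z [ 0.572  0.321 -0.755] tau 41.0 az 29.3 F [ 1.4  0.7 -0.8] gf 0.0
    1 32.3 [0.383 0.588 0.606] az 54.2 tau 39.1 [0.87 0.02 1.25 0.05 1.19 2.98] [[-0.16, -0.11, -0.04]]
    2 15.9 [0.368 0.595 0.555] az 73.7 tau 48.8 [ 0.7  -0.02  1.5   0.53  0.97  2.98] [[-0.16, -0.11, -0.04], [-0.19, -0.04, 0.02]]
    3 8.4 [0.216 0.43  0.5  ] az 80.2 tau 58.4 [ 0.31 -0.41  2.02  0.97  1.14  2.98] [[-0.16, -0.11, -0.04], [-0.17, 0.08, -0.07], [-0.14, 0.14, -0.05]]
    4 8.0 [0.22  0.43  0.309] az 80.6 tau 57.8 [ 0.31 -0.1   2.38  1.37  0.88  2.87] [[-0.16, -0.11, -0.04], [-0.17, 0.08, -0.07], [-0.14, 0.14, -0.05], [0.16, 0.07, 0.1]]
```

>>> {"name": "apply_moves", "arguments": {
  "series": [
    [-0.16,-0.11,-0.04,150],
    [-0.16,-0.11,-0.04,150],
    [-0.16,-0.11,-0.04,150],
    [-0.16,-0.11,-0.04,150],
    [-0.16,-0.11,-0.04,150]
  ]
}}

```text
t: 20.8
position: [0.3739, 0.5923, 0.6106]
tcp_rot: [-2.398, 0.645, -0.303]
contact_force: [0.3, 0.6, -0.4]
gripper_width: 0.0853
grasp_force: 0.0
```

>>> {"name": "apply_moves", "arguments": {
  "series": [
    [-0.19,-0.04,0.02,150],
    [-0.19,-0.04,0.02,150],
    [-0.19,-0.04,0.02,150],
    [-0.19,-0.04,0.02,150],
    [-0.19,-0.04,0.02,150]
  ]
}}

```text
t: 21.22
position: [0.3524, 0.6061, 0.5619]
tcp_rot: [-2.095, 0.93, 0.16]
contact_force: [-0.8, 0.9, -0.5]
gripper_width: 0.0853
grasp_force: 0.0
```

```bash
timeout 300 python3 b3.py 92 59 3
```

```text
t 21.22 pos [0.3524 0.6061 0.5619] grasp pt [0.3486 0.5922 0.5744] w 0.0853 j [ 0.72 -0.02  1.5   0.53  0.97  2.98]
x [ 0.719 -0.562 -0.408] y [-0.666 -0.392 -0.635] z [ 0.197  0.728 -0.656] tau 49.0 az 74.9 F [-0.8  0.9 -0.5] gf 0.0
    1 8.9 [0.243 0.565 0.492] az 82.0 tau 61.2 [ 0.68 -0.16  1.93  1.04  0.76  2.98] [[-0.14, 0.13, -0.04]]
    2 10.9 [0.252 0.351 0.462] az 82.9 tau 66.3 [-0.24 -0.31  2.18  1.14  1.55  2.98] [[-0.14, 0.13, -0.04], [0.1, 0.01, -0.17]]
    3 7.9 [0.286 0.352 0.289] az 85.8 tau 64.7 [-0.18  0.18  2.38  1.24  1.26  2.98] [[-0.14, 0.13, -0.04], [0.1, 0.01, -0.17], [0.18, -0.03, 0.08]]
```

>>> {"name": "apply_moves", "arguments": {
  "series": [
    [-0.14,0.13,-0.04,150],
    [-0.14,0.13,-0.04,150],
    [-0.14,0.13,-0.04,150],
    [-0.14,0.13,-0.04,150],
    [-0.14,0.13,-0.04,150]
  ]
}}

```text
t: 21.63
position: [0.2334, 0.5673, 0.5005]
tcp_rot: [-1.706, 1.272, 0.615]
contact_force: [-0.7, 1.1, -0.6]
gripper_width: 0.0855
grasp_force: 0.0
```

```bash
cat > next.py <<'E'
from ik import *
st(); p,Q=pose(); n=Q.apply([0,0,1]); az=np.degrees(np.arctan2(n[1],n[0])); tau=np.degrees(np.arccos(-n[2]))
Qt=orient(az,tau,180); rv=(Q.inv()*Qt).as_rotvec(); print("turn to roll180:",np.degrees(rv).round(1))
V=np.array([.514,.182,.05]); j=robot.get_obs()["joint_pos"]
np.random.seed(0)
for nm,g,r in(("pre",V-.13*n,0),("via",np.array([.5,.15,.45]),0),("vase",V,0),("lift",V+[0,0,.15],0),("pour",np.array([.48,-.1,.2]),150)):
    q=Qt*R.from_euler("z",r,degrees=True); k,c=ik(g+.019*n,q,np.array([-.4,.7,1.9,1.1,1.2,-1.2])); print(nm,(g+.019*n).round(3),k.round(2),round(float(c),4))
E
python3 next.py
```

```text
t 21.63 pos [0.2334 0.5673 0.5005] grasp pt [0.2311 0.5508 0.5096] w 0.0855 j [ 0.68 -0.17  1.93  1.04  0.77  2.98]
x [ 0.348 -0.486 -0.802] y [-0.93  -0.073 -0.36 ] z [ 0.117  0.871 -0.477] tau 61.5 az 82.4 F [-0.7  1.1 -0.6] gf 0.0
turn to roll180: [   0.    -0.  -155.8]
pre [0.501 0.085 0.103] [-0.6   0.76  1.92  0.94  1.32 -1.15] 0.0
via [0.502 0.167 0.441] [-0.46  0.17  1.73  0.99  1.68 -0.45] 0.0
vase [0.516 0.199 0.041] [-0.39  0.88  1.97  1.18  1.17 -1.26] 0.0
lift [0.516 0.199 0.191] [-0.39  0.56  1.96  1.08  1.31 -0.95] 0.0
pour [ 0.482 -0.083  0.191] [-0.85  0.65  1.71  0.72  1.64  1.6 ] 0.0
```

```bash
python3 -c "
from h import *
plan([((.50,.05,.35),-155.8,5),((.501,.085,.103),0,2)])"
```

```text
shift [ 93.  -31.2 -69.5] mm turn -31.2 ->  [0.287 0.464 0.47 ] row mm 24.0
shift [ 95.7  21.4 -69.5] mm turn -31.2 ->  [0.34 0.36 0.44] row mm 24.0
shift [ 70.9  67.8 -69.5] mm turn -31.2 ->  [0.393 0.257 0.41 ] row mm 24.0
shift [ 25.5  94.7 -69.5] mm turn -31.2 ->  [0.447 0.153 0.38 ] row mm 24.0
shift [-27.1  94.2 -69.5] mm turn -31.2 ->  [0.5  0.05 0.35] row mm 24.0
shift [-100.2   -1.8   74.2] mm turn 0.0 ->  [0.5   0.068 0.226] row mm 24.9
shift [-100.2   -1.8   74.2] mm turn 0.0 ->  [0.501 0.085 0.103] row mm 24.9
```

>>> {"name": "apply_moves", "arguments": {
  "series": [
    [0.019,-0.006,-0.014,-6.2],
    [0.037,-0.012,-0.028,-12.5],
    [0.056,-0.019,-0.042,-18.7],
    [0.074,-0.025,-0.056,-25],
    [0.093,-0.031,-0.07,-31.2]
  ]
}}

```text
t: 22.05
position: [0.2877, 0.4641, 0.472]
tcp_rot: [-1.946, 0.737, 0.282]
contact_force: [1.4, -0.2, -0.2]
gripper_width: 0.0851
grasp_force: 0.0
```

>>> {"name": "apply_moves", "arguments": {
  "series": [
    [0.019,0.004,-0.014,-6.2],
    [0.038,0.009,-0.028,-12.5],
    [0.057,0.013,-0.042,-18.7],
    [0.077,0.017,-0.056,-25],
    [0.096,0.021,-0.07,-31.2]
  ]
}}

```text
t: 22.47
position: [0.3426, 0.36, 0.4424]
tcp_rot: [-2.062, 0.187, -0.053]
contact_force: [0.3, 0.6, -1.2]
gripper_width: 0.0853
grasp_force: 0.0
```

>>> {"name": "apply_moves", "arguments": {
  "series": [
    [0.014,0.014,-0.014,-6.2],
    [0.028,0.027,-0.028,-12.5],
    [0.043,0.041,-0.042,-18.7],
    [0.057,0.054,-0.056,-25],
    [0.071,0.068,-0.07,-31.2]
  ]
}}

```text
t: 22.88
position: [0.3967, 0.2562, 0.4128]
tcp_rot: [-2.059, -0.378, -0.385]
contact_force: [-0.0, -0.0, 1.4]
gripper_width: 0.0853
grasp_force: 0.0
```

>>> {"name": "apply_moves", "arguments": {
  "series": [
    [0.005,0.019,-0.014,-6.2],
    [0.01,0.038,-0.028,-12.5],
    [0.015,0.057,-0.042,-18.7],
    [0.02,0.076,-0.056,-25],
    [0.026,0.095,-0.07,-31.2]
  ]
}}

```text
t: 23.3
position: [0.451, 0.1524, 0.3832]
tcp_rot: [-1.933, -0.943, -0.706]
contact_force: [0.4, -0.8, 0.7]
gripper_width: 0.0852
grasp_force: 0.0
```

>>> {"name": "apply_moves", "arguments": {
  "series": [
    [-0.005,0.019,-0.014,-6.2],
    [-0.011,0.038,-0.028,-12.5],
    [-0.016,0.057,-0.042,-18.7],
    [-0.022,0.075,-0.056,-25],
    [-0.027,0.094,-0.07,-31.2]
  ]
}}

```text
t: 23.72
position: [0.5049, 0.0489, 0.3542]
tcp_rot: [-1.679, -1.491, -1.008]
contact_force: [0.0, 0.7, 0.3]
gripper_width: 0.0854
grasp_force: 0.0
```

```bash
python3 -c "
from h import *
st()
f=robot.grab_frame('side'); save(f,'side1.png'); W=cloud(f)
for d in robot.trace(f,'vase_mid'):
    m=d['mask']&(f['range_z']>0); Q=W[m]; Q=Q[Q[:,2]>.06]; print(d['p'],d['rect'],len(Q),cv2.minEnclosingCircle(Q[:,:2].astype(np.float32)*1000) if len(Q) else '')
p,q=pose(); n=q.apply([0,0,1]); plan([(np.array([.514,.182,.05])-.111*n,0,2)])
"
```

```text
t 23.72 pos [0.5049 0.0489 0.3542] grasp pt [0.5027 0.0323 0.3633] w 0.0854 j [-0.67  0.35  1.73  0.87  1.73 -0.72]
x [0.049 0.477 0.877] y [ 0.992 -0.125  0.012] z [ 0.116  0.87  -0.479] tau 61.4 az 82.4 F [0.  0.7 0.3] gf 0.0
0.83 [274.0, 219.4, 296.8, 254.6] 225 ((512.764892578125, 181.7039337158203), 36.77867126464844)
shift [-100.6   -6.7   76.4] mm turn 0.0 ->  [0.504 0.066 0.228] row mm 25.3
shift [-100.6   -6.7   76.4] mm turn 0.0 ->  [0.501 0.086 0.103] row mm 25.3
```

View pics/side1.png

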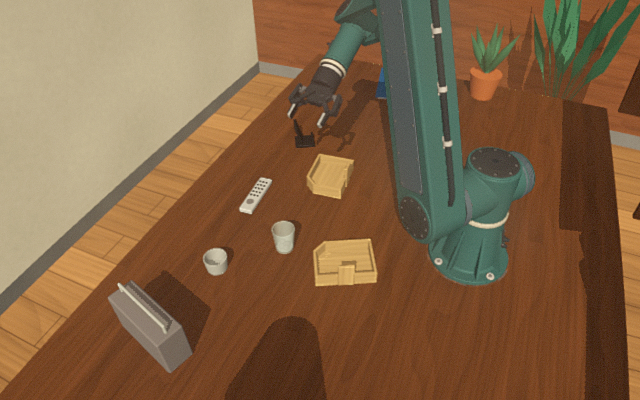

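>>> {"name": "apply_moves", "arguments": {
  "series": [
    [-0.02,-0.001,0.015,-0.7],
    [-0.04,-0.003,0.031,-0.7],
    [-0.06,-0.004,0.046,-0.7],
    [-0.08,-0.005,0.061,-0.7],
    [-0.101,-0.007,0.076,-0.7]
  ]
}}

```text
t: 24.23
position: [0.5006, 0.0697, 0.2288]
tcp_rot: [-1.676, -1.497, -1.011]
contact_force: [0.9, -0.1, 0.9]
gripper_width: 0.0855
grasp_force: 0.0
```

>>> {"name": "apply_moves", "arguments": {
  "series": [
    [-0.02,-0.001,0.015,0],
    [-0.04,-0.003,0.031,0],
    [-0.06,-0.004,0.046,0],
    [-0.08,-0.005,0.061,0],
    [-0.101,-0.006,0.076,0]
  ]
}}

```text
t: 24.65
position: [0.4992, 0.0883, 0.1036]
tcp_rot: [-1.676, -1.497, -1.011]
contact_force: [0.6, 0.3, -0.2]
gripper_width: 0.0853
grasp_force: 0.0
```

```bash
python3 -c "
from h import *
st()
p,q=pose(); n=q.apply([0,0,1]); plan([(np.array([.5137,.182,.05])+.019*n,0,2)])
"
```

```text
t 24.65 pos [0.4992 0.0883 0.1036] grasp pt [0.497  0.0718 0.1127] w 0.0853 j [-0.61  0.74  1.93  0.93  1.33 -1.16]
x [0.044 0.478 0.877] y [ 0.992 -0.122  0.017] z [ 0.116  0.87  -0.479] tau 61.3 az 82.4 F [ 0.6  0.3 -0.2] gf 0.0
shift [-0.8  1.  63.9] mm turn 0.0 ->  [0.508 0.143 0.072] row mm 12.8
shift [-0.8  1.  63.9] mm turn 0.0 ->  [0.516 0.199 0.041] row mm 12.8
```

>>> {"name": "apply_moves", "arguments": {
  "series": [
    [0,0,0.013,1],
    [0,0,0.026,1],
    [0,0.001,0.038,1],
    [0,0.001,0.051,1],
    [-0.001,0.001,0.064,1]
  ]
}}

```text
t: 25.07
position: [0.5081, 0.1442, 0.0733]
tcp_rot: [-1.684, -1.482, -1.004]
contact_force: [0.4, -0.4, -0.4]
gripper_width: 0.0849
grasp_force: 0.0
```

>>> {"name": "apply_moves", "arguments": {
  "series": [
    [0,0,0.013,0],
    [0,0,0.026,0],
    [0,0.001,0.039,0],
    [0,0.001,0.052,0],
    [-0.001,0.001,0.064,0]
  ]
}}

```text
t: 25.48
position: [0.5161, 0.1993, 0.0407]
tcp_rot: [-1.684, -1.48, -1.003]
contact_force: [0.0, -0.0, -1.0]
gripper_width: 0.0857
grasp_force: 0.0
```

>>> {"name": "apply_moves", "arguments": {
  "series": [
    [0,0,0,0],
    [0,0,0,0],
    [0,0,0,0],
    [0,0,0,0],
    [0,0,0,0]
  ],
  "grip": 1,
  "force": 60
}}

```text
t: 25.9
position: [0.5159, 0.1976, 0.0414]
tcp_rot: [-1.685, -1.48, -1.003]
contact_force: [-0.6, 0.7, -0.3]
gripper_width: 0.0617
grasp_force: 64.7
```

```bash
python3 -c "
from h import *
st()"
```

```text
t 25.9 pos [0.5159 0.1976 0.0414] grasp pt [0.5137 0.1811 0.0505] w 0.0617 j [-0.4   0.86  1.98  1.16  1.17 -1.25]
x [0.06  0.475 0.878] y [ 0.991 -0.131  0.002] z [ 0.116  0.87  -0.479] tau 61.4 az 82.4 F [-0.6  0.7 -0.3] gf 64.7
```

```bash
python3 -c "
from h import *
p,q=pose(); n=q.apply([0,0,1])
plan([((.512,.19,.14),0,1),(np.array([.493,-.11,.13])+.019*n,75,3)])"
```

```text
shift [ 82.7  -2.6 -54.3] mm turn 0.0 ->  [0.512 0.19  0.14 ] row mm 19.8
shift [-50.8   6.8 -79.8] mm turn 25.0 ->  [0.506 0.096 0.134] row mm 19.0
shift [-43.2  27.6 -79.8] mm turn 25.0 ->  [0.501 0.001 0.127] row mm 19.0
shift [-27.5  43.3 -79.8] mm turn 25.0 ->  [ 0.495 -0.093  0.121] row mm 19.0
```

>>> {"name": "apply_moves", "arguments": {
  "series": [
    [0.01,0,-0.006,0],
    [0.03,-0.001,-0.02,0],
    [0.05,-0.002,-0.033,0],
    [0.07,-0.002,-0.046,0],
    [0.083,-0.003,-0.054,0]
  ]
}}

```text
t: 26.32
position: [0.5122, 0.19, 0.1422]
tcp_rot: [-1.686, -1.482, -1.005]
contact_force: [0.8, 1.0, -2.1]
gripper_width: 0.0618
grasp_force: 65.5
```

>>> {"name": "apply_moves", "arguments": {
  "series": [
    [-0.01,0.001,-0.016,5],
    [-0.02,0.003,-0.032,10],
    [-0.03,0.004,-0.048,15],
    [-0.041,0.005,-0.064,20],
    [-0.051,0.007,-0.08,25]
  ]
}}

```text
t: 26.73
position: [0.5061, 0.0945, 0.1338]
tcp_rot: [-1.9, -1.039, -0.759]
contact_force: [-0.1, -0.2, -1.7]
gripper_width: 0.0617
grasp_force: 65.6
```

>>> {"name": "apply_moves", "arguments": {
  "series": [
    [-0.009,0.006,-0.016,5],
    [-0.017,0.011,-0.032,10],
    [-0.026,0.017,-0.048,15],
    [-0.035,0.022,-0.064,20],
    [-0.043,0.028,-0.08,25]
  ]
}}

```text
t: 27.15
position: [0.5009, -0.0003, 0.1274]
tcp_rot: [-2.028, -0.587, -0.504]
contact_force: [0.3, 0.1, -3.4]
gripper_width: 0.0617
grasp_force: 65.6
```

>>> {"name": "apply_moves", "arguments": {
  "series": [
    [-0.006,0.01,-0.018,5],
    [-0.013,0.02,-0.036,10],
    [-0.02,0.03,-0.054,15],
    [-0.025,0.039,-0.07,20],
    [-0.027,0.043,-0.08,25]
  ]
}}

```text
t: 27.57
position: [0.496, -0.0962, 0.121]
tcp_rot: [-2.078, -0.132, -0.242]
contact_force: [0.8, 0.7, -3.5]
gripper_width: 0.0615
grasp_force: 65.6
```

```bash
python3 -c "
from h import *
st()"
```

```text
t 27.57 pos [ 0.496  -0.0962  0.121 ] grasp pt [ 0.4938 -0.1127  0.1302] w 0.0615 j [-0.86  0.77  1.69  0.72  1.57  0.23]
x [ 0.974 -0.007  0.226] y [ 0.193 -0.496 -0.847] z [ 0.118  0.868 -0.482] tau 61.2 az 82.3 F [ 0.8  0.7 -3.5] gf 65.6
```

>>> {"name": "apply_moves", "arguments": {
  "series": [
    [0,0,0,6],
    [0,0,0,12],
    [0,0,0,18],
    [0,0,0,24],
    [0,0,0,30]
  ]
}}

```text
t: 27.98
position: [0.4957, -0.0939, 0.1217]
tcp_rot: [-2.032, 0.409, 0.08]
contact_force: [-0.6, 0.2, -2.6]
gripper_width: 0.062
grasp_force: 65.7
```

>>> {"name": "apply_moves", "arguments": {
  "series": [
    [0,0,0,4],
    [0,0,0,8],
    [0,0,0,12],
    [0,0,0,16],
    [0,0,0,20]
  ]
}}

```text
t: 28.4
position: [0.4957, -0.0938, 0.1217]
tcp_rot: [-1.942, 0.758, 0.293]
contact_force: [-0.2, 0.2, -2.2]
gripper_width: 0.062
grasp_force: 65.7
```

>>> {"name": "apply_moves", "arguments": {
  "series": [
    [0,0,0,4],
    [0,0,0,8],
    [0,0,0,12],
    [0,0,0,16],
    [0,0,0,20]
  ]
}}

```text
t: 28.82
position: [0.4957, -0.0937, 0.1218]
tcp_rot: [-1.804, 1.097, 0.503]
contact_force: [0.2, 1.2, -1.2]
gripper_width: 0.0619
grasp_force: 65.7
```

>>> {"name": "apply_moves", "arguments": {
  "series": [
    [0,0,0,4],
    [0,0,0,8],
    [0,0,0,12],
    [0,0,0,16],
    [0,0,0,20]
  ]
}}

```text
t: 29.23
position: [0.4957, -0.0937, 0.1218]
tcp_rot: [-1.616, 1.421, 0.708]
contact_force: [0.3, 0.2, -1.0]
gripper_width: 0.0621
grasp_force: 65.7
```

```bash
python3 -c "
from h import *
st()
A=robot.grab_frame('top');B=robot.grab_frame('side')
for n,f in(('top',A),('side',B)):
    for d in robot.look_for(f,'pebble0_center')[:8]: print(n,round(d['p'],2),np.round(d['rect']))
a=cv2.resize(A['color'][130:230,310:430],None,fx=4,fy=4);b=cv2.resize(B['color'][130:230,280:370],None,fx=4,fy=4)
c=np.zeros((400,800,3),np.uint8);c[:,:480]=a[:400];c[:,480:]=b[:400,:320];cv2.imwrite('pics/pour.png',c[:,:,::-1])"
```

```text
t 29.23 pos [ 0.4957 -0.0937  0.1218] grasp pt [ 0.4935 -0.1102  0.1309] w 0.0621 j [-0.86  0.77  1.69  0.72  1.57  1.8 ]
x [ 0.195 -0.494 -0.847] y [-0.974  0.005 -0.227] z [ 0.116  0.869 -0.48 ] tau 61.3 az 82.4 F [ 0.3  0.2 -1. ] gf 65.7
```

View pics/pour.png

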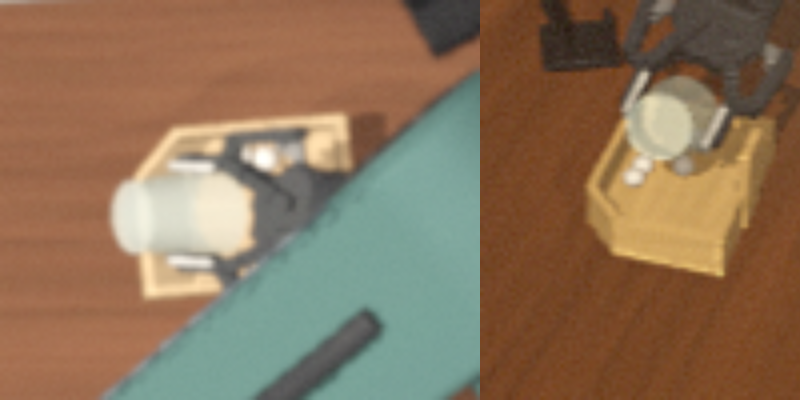

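>>> {"name": "apply_moves", "arguments": {
  "series": [
    [0,0,0,3],
    [0,0,0,6],
    [0,0,0,10],
    [0,0,0,14],
    [0,0,0,14]
  ]
}}

```text
t: 29.85
position: [0.4958, -0.0933, 0.1214]
tcp_rot: [-1.458, 1.632, 0.846]
contact_force: [0.4, -0.6, -2.4]
gripper_width: 0.0619
grasp_force: 65.7
```

```bash
python3 -c "
from h import *
st()
p,q=pose(); n=q.apply([0,0,1])
plan([((.50,-.03,.19),-34,1),((.512,.16,.16),-135,4),((.514,.2,.06),-10,2)])"
```

```text
t 29.85 pos [ 0.4958 -0.0933  0.1214] grasp pt [ 0.4936 -0.1098  0.1305] w 0.0619 j [-0.86  0.77  1.69  0.72  1.57  2.05]
x [-0.044 -0.478 -0.878] y [-0.992  0.123 -0.017] z [ 0.116  0.87  -0.479] tau 61.4 az 82.4 F [ 0.4 -0.6 -2.4] gf 65.7
shift [-90.6   2.4  22.7] mm turn -34.0 ->  [ 0.5  -0.03  0.19] row mm 18.7
shift [-15.1  -6.6  45.3] mm turn -33.8 ->  [0.503 0.018 0.182] row mm 9.6
shift [ -8.9 -13.9  45.3] mm turn -33.8 ->  [0.506 0.065 0.175] row mm 9.6
shift [  0.3 -16.5  45.3] mm turn -33.8 ->  [0.509 0.112 0.167] row mm 9.6
shift [  9.4 -13.5  45.3] mm turn -33.8 ->  [0.512 0.16  0.16 ] row mm 9.6
shift [-34.1   4.3  41.5] mm turn -5.0 ->  [0.513 0.18  0.11 ] row mm 10.8
shift [-34.3   1.3  41.5] mm turn -5.0 ->  [0.514 0.2   0.06 ] row mm 10.8
```

>>> {"name": "apply_moves", "arguments": {
  "series": [
    [-0.018,0,0.005,0],
    [-0.036,0.001,0.009,-7],
    [-0.054,0.001,0.014,-14],
    [-0.072,0.002,0.018,-21],
    [-0.091,0.002,0.023,-28]
  ]
}}

```text
t: 30.27
position: [0.5002, -0.029, 0.1907]
tcp_rot: [-1.758, 1.183, 0.559]
contact_force: [-0.8, -0.4, -1.8]
gripper_width: 0.0619
grasp_force: 65.7
```

>>> {"name": "apply_moves", "arguments": {
  "series": [
    [-0.003,-0.001,0.009,-7],
    [-0.006,-0.003,0.018,-14],
    [-0.009,-0.004,0.027,-21],
    [-0.012,-0.005,0.036,-28],
    [-0.015,-0.007,0.045,-35]
  ]
}}

```text
t: 30.68
position: [0.5052, 0.0182, 0.1832]
tcp_rot: [-1.991, 0.587, 0.19]
contact_force: [-0.1, 0.6, -2.5]
gripper_width: 0.0617
grasp_force: 65.7
```

>>> {"name": "apply_moves", "arguments": {
  "series": [
    [-0.002,-0.003,0.009,-7],
    [-0.004,-0.006,0.018,-14],
    [-0.005,-0.008,0.027,-21],
    [-0.007,-0.011,0.036,-28],
    [-0.009,-0.014,0.045,-35]
  ]
}}

```text
t: 31.1
position: [0.5097, 0.0654, 0.1761]
tcp_rot: [-2.075, -0.039, -0.185]
contact_force: [0.2, 0.1, -2.0]
gripper_width: 0.0619
grasp_force: 65.7
```

>>> {"name": "apply_moves", "arguments": {
  "series": [
    [0,-0.003,0.009,-7],
    [0,-0.007,0.018,-14],
    [0,-0.01,0.027,-21],
    [0,-0.013,0.036,-28],
    [0,-0.017,0.045,-35]
  ]
}}

```text
t: 31.52
position: [0.5133, 0.1128, 0.1692]
tcp_rot: [-2.008, -0.675, -0.554]
contact_force: [0.6, -0.0, -3.2]
gripper_width: 0.0622
grasp_force: 65.7
```

```bash
python3 -c "
from h import *
st()
A=robot.grab_frame('top');B=robot.grab_frame('side')
a=cv2.resize(A['color'][130:230,290:410],None,fx=4,fy=4);b=cv2.resize(B['color'][130:230,280:360],None,fx=4,fy=4)
c=np.zeros((400,800,3),np.uint8);c[:,:480]=a[:400];c[:,480:]=b[:400,:320];cv2.imwrite('pics/pour2.png',c[:,:,::-1])
p,q=pose(); n=q.apply([0,0,1])
plan([((.512,.17,.15),-46,2),((.516,.199,.052),0,2)])"
```

```text
t 31.52 pos [0.5133 0.1128 0.1692] grasp pt [0.5111 0.0963 0.1783] w 0.0622 j [-0.56  0.61  1.91  0.95  1.39 -0.22]
x [0.749 0.241 0.618] y [ 0.653 -0.43  -0.624] z [ 0.116  0.87  -0.479] tau 61.4 az 82.4 F [ 0.6 -0.  -3.2] gf 65.7
shift [ 0.6 -6.1 29.1] mm turn -23.0 ->  [0.512 0.142 0.16 ] row mm 6.0
shift [ 2.9 -5.4 29.1] mm turn -23.0 ->  [0.512 0.17  0.15 ] row mm 6.0
shift [-36.   -0.1  36.3] mm turn 0.0 ->  [0.514 0.184 0.101] row mm 10.2
shift [-36.   -0.1  36.3] mm turn 0.0 ->  [0.516 0.199 0.052] row mm 10.2
```

View pics/pour2.png

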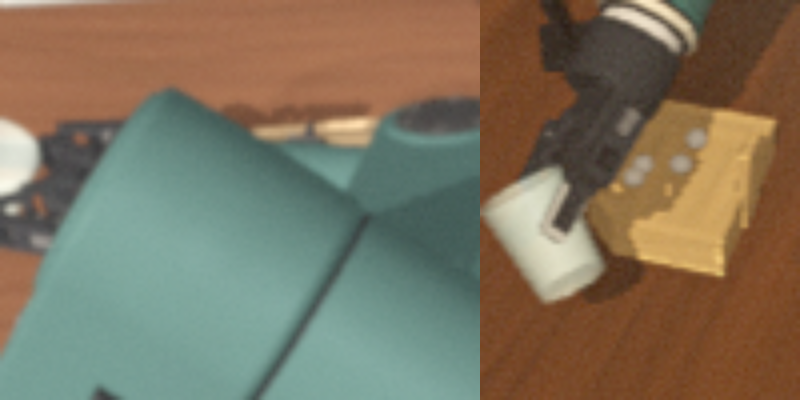

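>>> {"name": "apply_moves", "arguments": {
  "series": [
    [0,-0.001,0.006,-5],
    [0,-0.002,0.012,-10],
    [0,-0.004,0.018,-15],
    [0,-0.005,0.024,-20],
    [0.001,-0.006,0.029,-25]
  ]
}}

```text
t: 32.03
position: [0.5135, 0.1403, 0.1597]
tcp_rot: [-1.868, -1.116, -0.803]
contact_force: [0.0, 0.1, -2.1]
gripper_width: 0.0619
grasp_force: 65.7
```

>>> {"name": "apply_moves", "arguments": {
  "series": [
    [0.001,-0.001,0.006,-5],
    [0.001,-0.002,0.012,-10],
    [0.002,-0.003,0.018,-15],
    [0.003,-0.005,0.024,-20],
    [0.003,-0.005,0.029,-20.3]
  ]
}}

```text
t: 32.45
position: [0.5136, 0.1684, 0.15]
tcp_rot: [-1.691, -1.47, -0.997]
contact_force: [0.2, 0.3, -1.8]
gripper_width: 0.062
grasp_force: 65.7
```

```bash
python3 -c "
from h import *
st()
plan([((.5155,.1985,.044),0,2)])"
```

```text
t 32.45 pos [0.5136 0.1684 0.15  ] grasp pt [0.5114 0.1518 0.1591] w 0.062 j [-0.46  0.64  1.96  1.04  1.3  -1.03]
x [0.071 0.474 0.878] y [ 0.991 -0.136 -0.007] z [ 0.116  0.87  -0.479] tau 61.4 az 82.4 F [ 0.2  0.3 -1.8] gf 65.7
shift [-39.3  -0.8  38.6] mm turn 0.0 ->  [0.515 0.183 0.097] row mm 11.0
shift [-39.3  -0.8  38.6] mm turn 0.0 ->  [0.516 0.198 0.044] row mm 11.0
```

>>> {"name": "apply_moves", "arguments": {
  "series": [
    [-0.008,0,0.008,-0.6],
    [-0.016,0,0.016,-0.6],
    [-0.024,-0.001,0.023,-0.6],
    [-0.032,-0.001,0.031,-0.6],
    [-0.039,-0.001,0.039,-0.6]
  ]
}}

```text
t: 32.87
position: [0.5143, 0.1841, 0.0957]
tcp_rot: [-1.687, -1.477, -1.001]
contact_force: [-0.2, 0.0, -1.9]
gripper_width: 0.0619
grasp_force: 65.8
```

>>> {"name": "apply_moves", "arguments": {
  "series": [
    [-0.01,0,0.01,0],
    [-0.02,0,0.02,0],
    [-0.03,-0.001,0.029,0],
    [-0.036,-0.001,0.035,0],
    [-0.039,-0.001,0.038,0]
  ]
}}

```text
t: 33.28
position: [0.5149, 0.1993, 0.0431]
tcp_rot: [-1.686, -1.476, -1.0]
contact_force: [-0.6, -0.6, -2.1]
gripper_width: 0.0619
grasp_force: 65.7
```

>>> {"name": "apply_moves", "arguments": {
  "series": [
    [-0.001,0,0.001,0],
    [-0.002,0,0.001,0],
    [-0.0025,0,0.0015,0],
    [-0.0025,0,0.0015,0],
    [-0.0025,0,0.0015,0]
  ]
}}

```text
t: 33.7
position: [0.5155, 0.1988, 0.0421]
tcp_rot: [-1.686, -1.479, -1.003]
contact_force: [-0.7, -0.5, -1.9]
gripper_width: 0.0616
grasp_force: 65.7
```

```bash
python3 -c "
from h import *
st()"
```

```text
t 33.7 pos [0.5155 0.1988 0.0421] grasp pt [0.5133 0.1822 0.0512] w 0.0616 j [-0.4   0.85  1.98  1.16  1.17 -1.25]
x [0.061 0.475 0.878] y [ 0.991 -0.131  0.002] z [ 0.116  0.87  -0.479] tau 61.4 az 82.4 F [-0.7 -0.5 -1.9] gf 65.7
```

>>> {"name": "apply_moves", "arguments": {
  "series": [
    [-0.0007,0,0.0004,0],
    [-0.0007,0,0.0004,0],
    [-0.0007,0,0.0004,0],
    [-0.0007,0,0.0004,0],
    [-0.0007,0,0.0004,0]
  ]
}}

```text
t: 34.12
position: [0.5156, 0.1989, 0.0413]
tcp_rot: [-1.685, -1.478, -1.003]
contact_force: [0.9, -1.2, 2.9]
gripper_width: 0.0621
grasp_force: 65.6
```

>>> {"name": "apply_moves", "arguments": {
  "series": [
    [0,0,0,0],
    [0,0,0,0],
    [0,0,0,0],
    [0,0,0,0],
    [0,0,0,0]
  ],
  "grip": 0
}}

```text
t: 34.53
position: [0.5152, 0.199, 0.0407]
tcp_rot: [-1.686, -1.478, -1.002]
contact_force: [0.5, 0.3, -0.6]
gripper_width: 0.0855
grasp_force: 0.0
```

>>> {"name": "apply_moves", "arguments": {
  "series": [
    [0,0,-0.012,0],
    [0,0,-0.03,0],
    [0,0,-0.055,0],
    [0,0,-0.085,0],
    [0,0,-0.12,0]
  ]
}}

```text
t: 34.95
position: [0.5002, 0.0937, 0.0988]
tcp_rot: [-1.685, -1.478, -1.0]
contact_force: [-0.1, 0.2, 0.6]
gripper_width: 0.0854
grasp_force: 0.0
```

>>> {"name": "apply_moves", "arguments": {
  "series": [
    [0.03,0,-0.015,0],
    [0.06,0,-0.03,0],
    [0.09,0,-0.045,0],
    [0.12,0,-0.06,0],
    [0.14,0,-0.075,0]
  ]
}}

```text
t: 35.37
position: [0.5007, 0.0955, 0.2598]
tcp_rot: [-1.686, -1.479, -1.002]
contact_force: [0.6, 0.6, 0.3]
gripper_width: 0.0853
grasp_force: 0.0
```

```bash
cat > tray.py <<'E'
from h import *
st()
for c in("side","top"):
    f=robot.grab_frame(c); W=cloud(f); P=W[f["range_z"]>0]
    if c=="side":
        for d in robot.trace(f,"vase_mid")[:2]:
            m=d["mask"]&(f["range_z"]>0); Q=W[m]; print("vase",round(d["p"],2),Q[:,2].max().round(3),cv2.minEnclosingCircle(Q[Q[:,2]>.06][:,:2].astype(np.float32)*1000))
        a=cv2.resize(f["color"][130:270,260:400],None,fx=4,fy=4); cv2.imwrite("pics/%s.png"%sys.argv[1],a[:,:,::-1])
    T=P[(np.hypot(P[:,0]-.51,P[:,1]+.17)<.125)&(P[:,2]<.09)]
    Q=T[(T[:,2]>.03)]; r=cv2.minAreaRect(Q[:,:2].astype(np.float32)*1000); print(c,"rim",np.round(r[0]),np.round(r[1]),round(r[2],1),np.round(cv2.boxPoints(r)).tolist(),len(Q))
    b=T[T[:,2]>.052]; print("tab",len(b),b.mean(0).round(3) if len(b) else "", b.min(0).round(3) if len(b) else "", b.max(0).round(3) if len(b) else "")
E
sed -i '1i import sys' tray.py; python3 tray.py aft
```

```text
t 35.37 pos [0.5007 0.0955 0.2598] grasp pt [0.4985 0.0789 0.2689] w 0.0853 j [-0.6   0.45  1.87  0.9   1.53 -0.86]
x [0.061 0.475 0.878] y [ 0.991 -0.131  0.002] z [ 0.116  0.87  -0.479] tau 61.4 az 82.4 F [0.6 0.6 0.3] gf 0.0
vase 0.78 0.084 ((512.3822631835938, 180.72567749023438), 37.9528694152832)
vase 0.7 0.025 ((0.0, 0.0), 0.0)
side rim [ 506. -166.] [135. 183.] 4.4 [[432.0, -80.0], [446.0, -262.0], [580.0, -252.0], [566.0, -70.0]] 393
tab 56 [ 0.443 -0.166  0.07 ] [ 0.438 -0.193  0.052] [ 0.451 -0.145  0.082]
top rim [ 510. -161.] [132. 170.] 76.8 [[412.0, -206.0], [578.0, -245.0], [608.0, -116.0], [443.0, -77.0]] 176
tab 27 [ 0.446 -0.156  0.074] [ 0.44  -0.168  0.056] [ 0.45  -0.148  0.083]
```

View pics/aft.png

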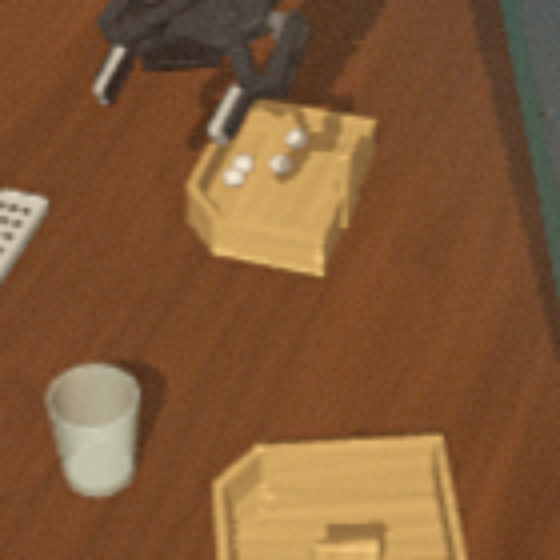

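```bash
cat > three.py <<'E'
from sim import *
n0=R.from_rotvec(robot.get_obs()["tcp_rot"]).apply([0,0,1]); T=orient(94,40).apply([0,0,1]); WP=1.6; np.random.seed(0)
ok=lambda p:p[2]>.25 and .33<np.hypot(p[0],p[1])<1.08 and p[2]<1.0 and p[1]<.45
okj=lambda k:-1.6<k[0]<2 and k[1]>-.6
dirs=[(0,0,0),(0,.2,0),(0,-.2,0),(.2,0,0),(-.2,0,0),(0,0,-.2),(0,0,.2),(.14,.14,0),(.14,-.14,0),(.14,0,.14),(0,-.14,.14),(0,.14,.14)]
for lim in(-2.97,):
  for P in((.5,.1,.4),(.6,.1,.35),(.7,.1,.35),(.7,-.1,.35),(.6,-.1,.5),(.8,0,.4),(.7,-.2,.5),(.5,-.2,.5),(.5,-.2,.3),(.75,.2,.5)):
    r=least_squares(lambda x:np.r_[fk(np.r_[x,lim])[1].apply([0,0,1])-n0,fk(np.r_[x,lim])[0]-P],np.array([-.5,.5,1.5,.9,1.3]),bounds=(LO[:5],HI[:5]))
    if r.cost>1e-4: continue
    k=np.r_[r.x,lim]; beam=[(0,k,[])]; print(lim,P,k.round(2))
    for dep in range(4):
        new=[]
        for _,j,h in beam:
            Q=fk(j)[1]
            for d in dirs:
                s=Q.inv().apply(d).round(2); m=call(j,s,150*np.sign(lim),WP); p,Q2=fk(m)
                if ok(p) and okj(m): new.append((float(Q2.apply([0,0,1])@T),m,h+[(d)]))
        new.sort(key=lambda q:-q[0]); beam=[]
        for q in new:
            if all(np.linalg.norm(q[1]-b[1])>.12 for b in beam): beam.append(q)
            if len(beam)>=5: break
        if beam: print("   ",dep+1,round(np.degrees(np.arccos(beam[0][0])),1),*desc(beam[0][1]),beam[0][2],flush=True)
E
timeout 500 python3 three.py
```

```text
-2.97 (0.5, 0.1, 0.4) [-0.58  0.25  1.74  0.93  1.72 -2.97]
    1 11.1 [0.571 0.18  0.411] az 85.4 tau 49.3 [-0.3   0.25  1.54  0.83  1.59 -2.98] [(0, 0, -0.2)]
    2 2.8 [0.638 0.13  0.543] az 89.9 tau 40.9 [-0.27  0.32  1.04  0.73  1.91 -2.98] [(0, 0, -0.2), (0, -0.2, 0)]
    3 0.8 [0.649 0.134 0.764] az 92.8 tau 40.0 [-0.25  0.48  0.26  1.03  2.34 -2.98] [(0, 0, -0.2), (0, -0.2, 0), (0, 0, 0.2)]
    4 4.2 [0.683 0.442 0.738] az 93.9 tau 44.2 [ 0.17  0.57  0.21  0.9   2.05 -2.98] [(0, 0, -0.2), (0, -0.2, 0), (0, 0.14, 0.14), (0.14, 0.14, 0)]
-2.97 (0.6, 0.1, 0.35) [-0.49  0.43  1.6   0.97  1.63 -2.97]
    1 10.8 [0.698 0.159 0.347] az 88.3 tau 50.0 [-0.27  0.52  1.29  0.84  1.6  -2.98] [(0, 0, -0.2)]
    2 1.3 [0.606 0.252 0.457] az 92.3 tau 39.3 [-0.08  0.29  1.27  0.68  1.66 -2.98] [(0, 0, -0.2), (-0.2, 0, 0)]
    3 0.8 [0.941 0.299 0.358] az 94.5 tau 39.3 [ 0.    1.    0.21  0.73  1.9  -2.98] [(0, 0, -0.2), (0, 0, -0.2), (0.2, 0, 0)]
    4 0.8 [0.897 0.267 0.459] az 95.0 tau 40.4 [-0.04  0.89  0.21  0.79  2.   -2.98] [(0, 0, -0.2), (0, 0, -0.2), (0.2, 0, 0), (0, -0.2, 0)]
-2.97 
[... 3663 characters left out ...]
, (0, 0, 0)]
    4 0.6 [0.74  0.308 0.681] az 94.9 tau 40.3 [ 0.01  0.63  0.21  0.88  2.15 -2.98] [(0, 0.2, 0), (0, 0.2, 0), (0, 0, 0), (0.14, 0, 0.14)]
-2.97 (0.75, 0.2, 0.5) [-0.26  0.48  1.12  1.06  1.66 -2.97]
    1 12.8 [0.863 0.246 0.504] az 90.7 tau 52.6 [-0.13  0.75  0.52  0.96  1.86 -2.98] [(0, 0, -0.2)]
    2 5.2 [0.757 0.313 0.668] az 96.7 tau 44.9 [-0.01  0.66  0.23  0.96  2.12 -2.98] [(-0.2, 0, 0), (0, 0, -0.2)]
    3 4.6 [0.416 0.348 0.9  ] az 101.1 tau 40.1 [ 0.11  0.27  0.21  1.13  2.36 -2.98] [(-0.2, 0, 0), (-0.2, 0, 0), (-0.2, 0, 0)]
    4 11.9 [0.411 0.378 0.922] az 106.4 tau 48.1 [ 0.1   0.29  0.21  1.3   2.28 -2.98] [(-0.2, 0, 0), (-0.2, 0, 0), (0.2, 0, 0), (-0.2, 0, 0)]
```

```bash
python3 -c "
from h import *
plan([((.6,.1,.36),-124,4)])"
```

```text
shift [24.3 24.3 -8.1] mm turn -31.0 ->  [0.526 0.096 0.284] row mm 7.1
shift [ 8.3 33.4 -8.1] mm turn -31.0 ->  [0.551 0.097 0.309] row mm 7.1
shift [-10.1  32.9  -8.1] mm turn -31.0 ->  [0.575 0.099 0.335] row mm 7.1
shift [-25.6  23.   -8.1] mm turn -31.0 ->  [0.6  0.1  0.36] row mm 7.1
```

>>> {"name": "apply_moves", "arguments": {
  "series": [
    [0.005,0.005,-0.002,-6.2],
    [0.01,0.01,-0.003,-12.4],
    [0.015,0.015,-0.005,-18.6],
    [0.02,0.02,-0.006,-24.8],
    [0.024,0.024,-0.008,-31]
  ]
}}

```text
t: 35.93
position: [0.5254, 0.0968, 0.281]
tcp_rot: [-1.3, -1.99, -1.272]
contact_force: [-0.6, -0.7, -0.0]
gripper_width: 0.0855
grasp_force: 0.0
```

>>> {"name": "apply_moves", "arguments": {
  "series": [
    [0.002,0.007,-0.002,-6.2],
    [0.003,0.013,-0.003,-12.4],
    [0.005,0.02,-0.005,-18.6],
    [0.007,0.027,-0.006,-24.8],
    [0.008,0.033,-0.008,-31]
  ]
}}

```text
t: 36.35
position: [0.5499, 0.098, 0.3057]
tcp_rot: [-0.775, -2.436, -1.494]
contact_force: [0.6, 0.9, 0.1]
gripper_width: 0.0858
grasp_force: 0.0
```

>>> {"name": "apply_moves", "arguments": {
  "series": [
    [-0.002,0.007,-0.002,-6.2],
    [-0.004,0.013,-0.003,-12.4],
    [-0.006,0.02,-0.005,-18.6],
    [-0.008,0.026,-0.006,-24.8],
    [-0.01,0.033,-0.008,-31]
  ]
}}

```text
t: 36.77
position: [0.5745, 0.0993, 0.3306]
tcp_rot: [0.099, 2.621, 1.551]
contact_force: [0.1, 0.2, -0.6]
gripper_width: 0.0854
grasp_force: 0.0
```

>>> {"name": "apply_moves", "arguments": {
  "series": [
    [-0.005,0.005,-0.002,-6.2],
    [-0.01,0.009,-0.003,-12.4],
    [-0.015,0.014,-0.005,-18.6],
    [-0.02,0.018,-0.006,-24.8],
    [-0.026,0.023,-0.008,-31]
  ]
}}

```text
t: 37.18
position: [0.5996, 0.1006, 0.3556]
tcp_rot: [-0.56, 2.363, 1.348]
contact_force: [-0.2, -0.3, -0.3]
gripper_width: 0.0854
grasp_force: 0.0
```

```bash
cat > b4.py <<'E'
from sim import *
T=orient(94,39).apply([0,0,1]); WP=1.6
ok=lambda p:p[2]>.25 and .33<np.hypot(p[0],p[1])<1. and p[2]<.8 and p[1]<.45
okj=lambda k:-1.6<k[0]<2 and k[1]>-.6
dirs=[(0,0,0),(0,.2,0),(0,-.2,0),(.2,0,0),(-.2,0,0),(0,0,-.2),(0,0,.2),(.14,.14,0),(.14,-.14,0),(.14,0,.14),(0,-.14,.14),(0,.14,.14),(-.14,0,-.14),(0,-.14,-.14)]
st(); beam=[(0,robot.get_obs()["joint_pos"],[])]
for dep in range(3):
    new=[]
    for _,j,h in beam:
        Q=fk(j)[1]
        for d in dirs:
            s=Q.inv().apply(d).round(2); m=call(j,s,-150,WP); p,Q2=fk(m)
            if ok(p) and okj(m): new.append((float(Q2.apply([0,0,1])@T),m,h+[s.tolist()]))
    new.sort(key=lambda q:-q[0]); beam=[]
    for q in new:
        if all(np.linalg.norm(q[1]-b[1])>.12 for b in beam): beam.append(q)
        if len(beam)>=10: break
    for b in beam[:3]: print("   ",dep+1,round(np.degrees(np.arccos(b[0])),1),*desc(b[1]),b[2],flush=True)
E
python3 b4.py
```

```text
t 37.18 pos [0.5996 0.1006 0.3556] grasp pt [0.5974 0.0841 0.3647] w 0.0854 j [-0.5   0.43  1.59  0.96  1.65 -2.73]
x [-0.856 -0.159 -0.493] y [-0.505  0.466  0.727] z [ 0.114  0.87  -0.479] tau 61.4 az 82.5 F [-0.2 -0.3 -0.3] gf 0.0
    1 14.1 [0.558 0.144 0.365] az 86.6 tau 52.0 [-0.38  0.31  1.61  0.85  1.59 -2.98] [[0.19, -0.03, 0.05]]
    1 14.6 [0.678 0.13  0.297] az 88.1 tau 53.0 [-0.34  0.56  1.39  0.87  1.57 -2.98] [[0.1, -0.15, 0.1]]
    1 16.5 [0.476 0.146 0.447] az 84.6 tau 54.0 [-0.46  0.11  1.69  0.87  1.73 -2.98] [[0.17, 0.1, -0.02]]
    2 2.1 [0.617 0.238 0.35 ] az 90.7 tau 38.9 [-0.1   0.36  1.42  0.68  1.48 -2.98] [[0.19, -0.03, 0.05], [0.13, -0.09, 0.12]]
    2 2.2 [0.677 0.216 0.33 ] az 95.2 tau 41.1 [-0.13  0.5   1.27  0.7   1.57 -2.98] [[0.1, -0.15, 0.1], [0.18, 0.04, 0.08]]
    2 2.3 [0.64  0.151 0.406] az 91.7 tau 40.8 [-0.24  0.38  1.27  0.69  1.68 -2.98] [[0.19, -0.03, 0.05], [0.15, -0.12, -0.02]]
    3 1.2 [0.753 0.206 0.607] az 95.5 tau 38.2 [-0.11  0.59  0.44  0.78  2.11 -2.98] [[0.19, -0.03, 0.05], [0.0, 0.0, 0.0], [-0.13, -0.1, -0.11]]
    3 1.4 [0.597 0.225 0.671] az 93.8 tau 37.6 [-0.11  0.28  0.77  0.76  2.08 -2.98] [[0.19, -0.03, 0.05], [0.0, 0.0, 0.0], [-0.12, 0.05, -0.15]]
    3 1.5 [0.716 0.385 0.575] az 96.3 tau 39.1 [ 0.12  0.53  0.62  0.73  1.89 -2.98] [[0.1, -0.15, 0.1], [-0.09, 0.08, 0.16], [-0.13, 0.04, -0.14]]
```

>>> {"name": "apply_moves", "arguments": {
  "series": [
    [0.1,-0.15,0.1,-150],
    [0.1,-0.15,0.1,-150],
    [0.1,-0.15,0.1,-150],
    [0.1,-0.15,0.1,-150],
    [0.1,-0.15,0.1,-150]
  ]
}}

```text
t: 37.6
position: [0.6744, 0.1343, 0.2874]
tcp_rot: [-1.061, 2.263, 1.108]
contact_force: [0.1, 0.8, -0.3]
gripper_width: 0.0856
grasp_force: 0.0
```

>>> {"name": "apply_moves", "arguments": {
  "series": [
    [0.18,0.04,0.08,-150],
    [0.18,0.04,0.08,-150],
    [0.18,0.04,0.08,-150],
    [0.18,0.04,0.08,-150],
    [0.18,0.04,0.08,-150]
  ]
}}

```text
t: 38.02
position: [0.6623, 0.2162, 0.3112]
tcp_rot: [-1.484, 2.227, 0.866]
contact_force: [0.4, 0.6, -0.3]
gripper_width: 0.0853
grasp_force: 0.0
```

```bash
cat > nx2.py <<'E'
from ik import *
st(); p,Q=pose(); n=Q.apply([0,0,1]); az=np.degrees(np.arctan2(n[1],n[0])); tau=np.degrees(np.arccos(-n[2]))
Qt=orient(az,tau,180); rv=(Q.inv()*Qt).as_rotvec(); print("turn to roll180:",np.degrees(rv).round(1))
B=np.array([.445,-.170,.060]); np.random.seed(0)
for nm,g,r in(("pre",B-.12*n,0),("tab",B,0),("lift",B+[0,0,.22],0),("tilt",B+[0,0,.22],95)):
    q=Qt*R.from_euler("z",r,degrees=True); k,c=ik(g+.019*n,q,np.array([-.9,.7,1.6,.6,1.6,-1.2])); print(nm,(g+.019*n).round(3),k.round(2),round(float(c),4))
# lowest foot after tilt about n through B
Tr=R.from_euler("z",az-90,degrees=True)
for ph in(60,80,90,100):
    Rr=R.from_rotvec(n*np.radians(ph)); g=Rr*Tr
    c=np.array([[0,-.085,-.058],[-.001,.085,-.058],[.129,-.085,-.058],[.129,.085,-.058],[.129,.085,-.018],[.129,-.085,-.018]])
    print(ph,"lowest rel z",g.apply(c)[:,2].min().round(3),"down in tray frame",g.inv().apply([0,0,-1]).round(2))
tgt=(B-.12*n+.019*n)
plan([((.5,-.1,.30),rv[2]*57.2958,4),(tgt,0,2)])
E
python3 nx2.py
```

```text
t 38.02 pos [0.6623 0.2162 0.3112] grasp pt [0.6634 0.204  0.3257] w 0.0853 j [-0.14  0.49  1.32  0.68  1.54 -2.98]
x [-0.405 -0.714 -0.572] y [-0.912  0.274  0.304] z [-0.061  0.645 -0.762] tau 40.4 az 95.4 F [ 0.4  0.6 -0.3] gf 0.0
turn to roll180: [ -0.  -0. 152.]
pre [ 0.451 -0.235  0.137] [-0.88  0.65  1.51  0.37  1.59 -1.09] 0.0
tab [ 0.444 -0.158  0.046] [-0.81  0.73  1.69  0.42  1.33 -1.14] 0.0
lift [ 0.444 -0.158  0.266] [-0.81  0.43  1.55  0.42  1.74 -0.96] 0.0
tilt [ 0.444 -0.158  0.266] [-0.81  0.43  1.55  0.42  1.74  0.7 ] 0.0
60 lowest rel z -0.139 down in tray frame [ 0.56  0.25 -0.79]
80 lowest rel z -0.155 down in tray frame [ 0.64  0.41 -0.65]
90 lowest rel z -0.159 down in tray frame [ 0.65  0.49 -0.58]
100 lowest rel z -0.161 down in tray frame [ 0.64  0.58 -0.51]
shift [ 74.4  14.5 -46.4] mm turn 38.0 ->  [0.622 0.137 0.308] row mm 17.8
shift [ 67.6 -34.4 -46.4] mm turn 38.0 ->  [0.581 0.058 0.306] row mm 17.8
shift [ 32.1 -68.7 -46.4] mm turn 38.0 ->  [ 0.541 -0.021  0.303] row mm 17.8
shift [-17.  -73.9 -46.4] mm turn 38.0 ->  [ 0.5 -0.1  0.3] row mm 17.8
shift [-102.3  -30.7   20. ] mm turn 0.0 ->  [ 0.476 -0.168  0.218] row mm 21.7
shift [-102.3  -30.7   20. ] mm turn 0.0 ->  [ 0.451 -0.235  0.137] row mm 21.7
```

```bash
python3 -c "
from h import *
plan([((.4512,-.235,.20),152,5)])"
```

```text
shift [ 94.2   7.1 -38.7] mm turn 30.4 ->  [0.62  0.126 0.289] row mm 20.4
shift [ 84.8 -41.6 -38.7] mm turn 30.4 ->  [0.578 0.036 0.267] row mm 20.4
shift [ 52.1 -78.8 -38.7] mm turn 30.4 ->  [ 0.536 -0.055  0.244] row mm 20.4
shift [  5.1 -94.3 -38.7] mm turn 30.4 ->  [ 0.493 -0.145  0.222] row mm 20.4
shift [-43.4 -83.9 -38.7] mm turn 30.4 ->  [ 0.451 -0.235  0.2  ] row mm 20.4
```

>>> {"name": "apply_moves", "arguments": {
  "series": [
    [0.019,0.001,-0.008,6],
    [0.038,0.003,-0.015,12],
    [0.057,0.004,-0.023,18],
    [0.075,0.006,-0.031,24],
    [0.094,0.007,-0.039,30.4]
  ]
}}

```text
t: 38.43
position: [0.6189, 0.1252, 0.2889]
tcp_rot: [-0.882, 2.669, 1.012]
contact_force: [-0.2, 0.0, 0.8]
gripper_width: 0.0856
grasp_force: 0.0
```

>>> {"name": "apply_moves", "arguments": {
  "series": [
    [0.017,-0.008,-0.008,6],
    [0.034,-0.017,-0.015,12],
    [0.051,-0.025,-0.023,18],
    [0.068,-0.033,-0.031,24],
    [0.085,-0.042,-0.039,30.4]
  ]
}}

```text
t: 38.85
position: [0.5766, 0.0343, 0.2665]
tcp_rot: [0.156, -2.917, -1.078]
contact_force: [-0.0, 0.2, 0.4]
gripper_width: 0.0854
grasp_force: 0.0
```

>>> {"name": "apply_moves", "arguments": {
  "series": [
    [0.01,-0.016,-0.008,6],
    [0.021,-0.032,-0.015,12],
    [0.031,-0.047,-0.023,18],
    [0.042,-0.063,-0.031,24],
    [0.052,-0.079,-0.039,30.4]
  ]
}}

```text
t: 39.27
position: [0.5343, -0.056, 0.2441]
tcp_rot: [-0.581, -2.704, -0.975]
contact_force: [0.4, -0.4, 0.0]
gripper_width: 0.0855
grasp_force: 0.0
```

>>> {"name": "apply_moves", "arguments": {
  "series": [
    [0.001,-0.019,-0.008,6],
    [0.002,-0.038,-0.015,12],
    [0.003,-0.057,-0.023,18],
    [0.004,-0.075,-0.031,24],
    [0.005,-0.094,-0.039,30.4]
  ]
}}

```text
t: 39.68
position: [0.4923, -0.1459, 0.2221]
tcp_rot: [-1.212, -2.345, -0.822]
contact_force: [0.2, 0.3, 0.2]
gripper_width: 0.0854
grasp_force: 0.0
```

>>> {"name": "apply_moves", "arguments": {
  "series": [
    [-0.009,-0.017,-0.008,6],
    [-0.017,-0.034,-0.015,12],
    [-0.026,-0.05,-0.023,18],
    [-0.035,-0.067,-0.031,24],
    [-0.043,-0.084,-0.039,30.4]
  ]
}}

```text
t: 40.1
position: [0.4498, -0.236, 0.1999]
tcp_rot: [-1.719, -1.874, -0.632]
contact_force: [1.3, -0.1, 0.2]
gripper_width: 0.0854
grasp_force: 0.0
```

```bash
python3 tray.py x1; python3 -c "
from h import *
p,q=pose(); n=q.apply([0,0,1]); B=np.array([.445,-.169,.06]); plan([(B-.085*n,0,1),(B+.019*n,0,2)])"
```

```text
t 40.1 pos [ 0.4498 -0.236   0.1999] grasp pt [ 0.4509 -0.2483  0.2143] w 0.0854 j [-0.89  0.58  1.47  0.37  1.71 -1.04]
x [-0.064  0.756  0.651] y [ 0.996  0.088 -0.004] z [-0.061  0.648 -0.759] tau 40.6 az 95.3 F [ 1.3 -0.1  0.2] gf 0.0
vase 0.74 0.084 ((514.03759765625, 180.50888061523438), 36.048160552978516)
vase 0.16 0.083 ((447.6662902832031, -169.20498657226562), 25.64084243774414)
side rim [ 506. -165.] [136. 182.] 5.5 [[430.0, -80.0], [447.0, -262.0], [582.0, -249.0], [565.0, -68.0]] 436
tab 54 [ 0.443 -0.166  0.071] [ 0.438 -0.195  0.053] [ 0.452 -0.144  0.083]
top rim [ 509. -165.] [134. 172.] 5.1 [[434.0, -85.0], [450.0, -257.0], [584.0, -245.0], [568.0, -73.0]] 324
tab 38 [ 0.446 -0.161  0.073] [ 0.44  -0.181  0.059] [ 0.453 -0.148  0.083]
shift [-40.1   1.   65.1] mm turn 0.0 ->  [ 0.45  -0.224  0.124] row mm 15.3
shift [ 0.  0. 52.] mm turn 0.0 ->  [ 0.447 -0.19   0.085] row mm 10.4
shift [ 0.  0. 52.] mm turn 0.0 ->  [ 0.444 -0.157  0.046] row mm 10.4
```

>>> {"name": "apply_moves", "arguments": {
  "series": [
    [-0.008,0,0.013,0],
    [-0.016,0,0.026,0],
    [-0.024,0,0.039,0],
    [-0.032,0,0.052,0],
    [-0.04,0.001,0.065,0]
  ]
}}

```text
t: 40.67
position: [0.4509, -0.2221, 0.1252]
tcp_rot: [-1.712, -1.884, -0.635]
contact_force: [-0.6, 0.5, -0.3]
gripper_width: 0.0854
grasp_force: 0.0
```

>>> {"name": "apply_moves", "arguments": {
  "series": [
    [0,0,0.01,0],
    [0,0,0.021,0],
    [0,0,0.031,0],
    [0,0,0.042,0],
    [0,0,0.052,0]
  ]
}}

```text
t: 41.08
position: [0.4481, -0.1887, 0.0862]
tcp_rot: [-1.715, -1.883, -0.635]
contact_force: [1.5, 1.3, 0.0]
gripper_width: 0.0853
grasp_force: 0.0
```

>>> {"name": "apply_moves", "arguments": {
  "series": [
    [0,0,0.01,0],
    [0,0,0.021,0],
    [0,0,0.031,0],
    [0,0,0.042,0],
    [0,0,0.052,0]
  ]
}}

```text
t: 41.5
position: [0.445, -0.1554, 0.0463]
tcp_rot: [-1.716, -1.882, -0.635]
contact_force: [0.1, 0.0, -0.7]
gripper_width: 0.0855
grasp_force: 0.0
```

>>> {"name": "apply_moves", "arguments": {
  "series": [
    [0,0,0,0],
    [0,0,0,0],
    [0,0,0,0],
    [0,0,0,0],
    [0,0,0,0]
  ],
  "grip": 1,
  "force": 100
}}

```text
t: 41.92
position: [0.4455, -0.1567, 0.0474]
tcp_rot: [-1.717, -1.883, -0.635]
contact_force: [-0.7, 0.0, -0.5]
gripper_width: 0.0255
grasp_force: 0.0
```

>>> {"name": "apply_moves", "arguments": {
  "series": [
    [0,0,0,0],
    [0,0,0,0],
    [0,0,0,0],
    [0,0,0,0],
    [0,0,0,0]
  ]
}}

```text
t: 42.33
position: [0.4455, -0.1566, 0.0475]
tcp_rot: [-1.717, -1.883, -0.635]
contact_force: [1.7, -3.1, 6.3]
gripper_width: 0.0091
grasp_force: 98.3
```

```bash
python3 tray.py x2; python3 -c "
from h import *
p,q=pose(); plan([(p+[0,0,.03],0,1),(p+[0,0,.22],0,3)])"
```

```text
t 42.33 pos [ 0.4455 -0.1566  0.0475] grasp pt [ 0.4466 -0.1689  0.0619] w 0.0091 j [-0.82  0.72  1.69  0.42  1.35 -1.14]
x [-0.071  0.757  0.649] y [0.996 0.091 0.002] z [-0.058  0.647 -0.761] tau 40.5 az 95.1 F [ 1.7 -3.1  6.3] gf 98.3
vase 0.89 0.086 ((513.5261840820312, 179.88523864746094), 35.56590270996094)
side rim [ 487. -165.] [174. 182.] 5.7 [[391.0, -84.0], [410.0, -264.0], [583.0, -247.0], [565.0, -66.0]] 492
tab 165 [ 0.442 -0.17   0.074] [ 0.404 -0.215  0.052] [ 0.477 -0.145  0.09 ]
top rim [ 535. -138.] [ 95. 209.] 45.4 [[427.0, -99.0], [576.0, -246.0], [643.0, -178.0], [494.0, -31.0]] 212
tab 0   
shift [ 19.5   0.1 -22.8] mm turn 0.0 ->  [ 0.446 -0.157  0.077] row mm 6.0
shift [ 41.1   0.1 -48.2] mm turn 0.0 ->  [ 0.446 -0.157  0.141] row mm 12.7
shift [ 41.1   0.1 -48.2] mm turn 0.0 ->  [ 0.446 -0.157  0.204] row mm 12.7
shift [ 41.1   0.1 -48.2] mm turn 0.0 ->  [ 0.446 -0.157  0.267] row mm 12.7
```

>>> {"name": "apply_moves", "arguments": {
  "series": [
    [0.002,0,-0.003,0],
    [0.006,0,-0.007,0],
    [0.01,0,-0.012,0],
    [0.015,0,-0.017,0],
    [0.02,0,-0.023,0]
  ],
  "force": 118
}}

```text
t: 42.9
position: [0.4448, -0.1555, 0.0782]
tcp_rot: [-1.715, -1.882, -0.634]
contact_force: [0.0, -0.1, -3.9]
gripper_width: 0.0087
grasp_force: 115.1
```

>>> {"name": "apply_moves", "arguments": {
  "series": [
    [0.008,0,-0.01,0],
    [0.016,0,-0.019,0],
    [0.025,0,-0.029,0],
    [0.033,0,-0.039,0],
    [0.041,0,-0.048,0]
  ]
}}

```text
t: 43.32
position: [0.4451, -0.1561, 0.1424]
tcp_rot: [-1.716, -1.883, -0.635]
contact_force: [-0.2, -0.2, -3.4]
gripper_width: 0.0087
grasp_force: 115.2
```

>>> {"name": "apply_moves", "arguments": {
  "series": [
    [0.008,0,-0.01,0],
    [0.016,0,-0.019,0],
    [0.025,0,-0.029,0],
    [0.033,0,-0.039,0],
    [0.041,0,-0.048,0]
  ]
}}

```text
t: 43.73
position: [0.4449, -0.156, 0.2052]
tcp_rot: [-1.716, -1.883, -0.635]
contact_force: [0.0, 0.9, -3.6]
gripper_width: 0.0086
grasp_force: 115.2
```

>>> {"name": "apply_moves", "arguments": {
  "series": [
    [0.008,0,-0.01,0],
    [0.016,0,-0.019,0],
    [0.025,0,-0.029,0],
    [0.033,0,-0.039,0],
    [0.041,0,-0.048,0]
  ]
}}

```text
t: 44.15
position: [0.4448, -0.156, 0.2683]
tcp_rot: [-1.716, -1.883, -0.634]
contact_force: [1.5, -1.5, -3.6]
gripper_width: 0.0086
grasp_force: 115.1
```

```bash
python3 - <<'E'
from h import *
st(); f=robot.grab_frame("side"); a=cv2.resize(f["color"][80:230,250:410],None,fx=4,fy=4); cv2.imwrite("pics/lift.png",a[:,:,::-1])
E
```

```text
t 44.15 pos [ 0.4448 -0.156   0.2683] grasp pt [ 0.4459 -0.1683  0.2827] w 0.0086 j [-0.82  0.43  1.54  0.42  1.75 -0.96]
x [-0.071  0.757  0.65 ] y [0.996 0.092 0.001] z [-0.059  0.647 -0.76 ] tau 40.5 az 95.2 F [ 1.5 -1.5 -3.6] gf 115.1
```

View pics/lift.png

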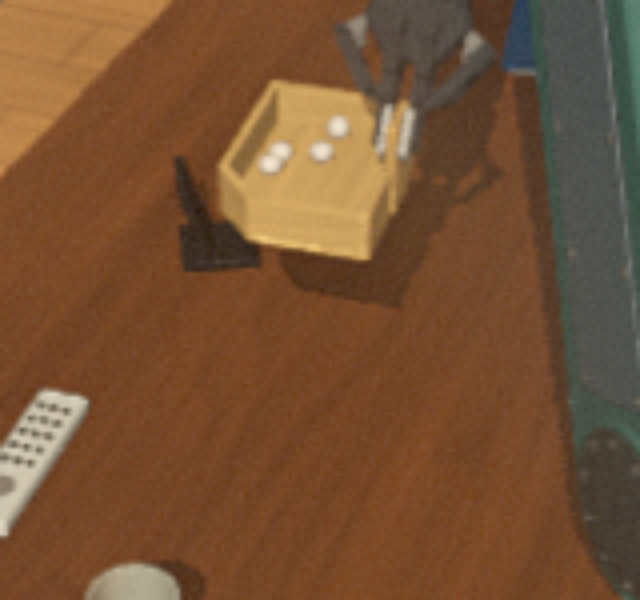

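The tray is up and level with all four pebbles in it: (271,163), (280,150), (321,150), (338,127). Now tilting it slowly.

>>> {"name": "apply_moves", "arguments": {
  "series": [
    [0,0,0,2],
    [0,0,0,5],
    [0,0,0,9],
    [0,0,0,13],
    [0,0,0,17]
  ]
}}

```text
t: 44.62
position: [0.4447, -0.1559, 0.267]
tcp_rot: [-1.946, -1.578, -0.515]
contact_force: [-0.5, -0.7, -3.7]
gripper_width: 0.0085
grasp_force: 115.1
```

>>> {"name": "apply_moves", "arguments": {
  "series": [
    [0,0,0,3],
    [0,0,0,6],
    [0,0,0,9],
    [0,0,0,12],
    [0,0,0,15]
  ]
}}

```text
t: 45.03
position: [0.4447, -0.1558, 0.267]
tcp_rot: [-2.111, -1.297, -0.406]
contact_force: [0.3, -1.0, -4.3]
gripper_width: 0.0087
grasp_force: 115.2
```

>>> {"name": "apply_moves", "arguments": {
  "series": [
    [0,0,0,4],
    [0,0,0,8],
    [0,0,0,12],
    [0,0,0,16],
    [0,0,0,20]
  ]
}}

```text
t: 45.45
position: [0.4448, -0.1558, 0.267]
tcp_rot: [-2.279, -0.9, -0.255]
contact_force: [-1.0, 0.9, -4.2]
gripper_width: 0.0084
grasp_force: 115.3
```

>>> {"name": "apply_moves", "arguments": {
  "series": [
    [0,0,0,4],
    [0,0,0,8],
    [0,0,0,12],
    [0,0,0,16],
    [0,0,0,20]
  ]
}}

```text
t: 45.87
position: [0.4448, -0.1559, 0.267]
tcp_rot: [-2.387, -0.488, -0.1]
contact_force: [0.8, -0.2, -3.0]
gripper_width: 0.0084
grasp_force: 115.3
```

>>> {"name": "apply_moves", "arguments": {
  "series": [
    [0,0,0,4],
    [0,0,0,8],
    [0,0,0,12],
    [0,0,0,16],
    [0,0,0,20]
  ]
}}

```text
t: 46.28
position: [0.4449, -0.1558, 0.267]
tcp_rot: [-2.434, -0.066, 0.057]
contact_force: [-0.8, 0.2, -3.8]
gripper_width: 0.0088
grasp_force: 115.3
```

```bash
python3 - <<'E'
from h import *
st(); o=[]
for c,(r0,c0) in(("side",(90,270)),("top",(130,290))):
    f=robot.grab_frame(c); np.savez("fin_"+c+".npz",**f); o.append(cv2.resize(f["color"][r0:r0+120,c0:c0+100],None,fx=4,fy=4))
cv2.imwrite("pics/tilt.png",np.hstack(o)[:,:,::-1])
E
```

```text
t 46.28 pos [ 0.4449 -0.1558  0.267 ] grasp pt [ 0.446  -0.1681  0.2814] w 0.0088 j [-0.82  0.43  1.54  0.42  1.75  0.65]
x [ 0.998  0.063 -0.023] y [ 0.033 -0.76  -0.65 ] z [-0.059  0.647 -0.76 ] tau 40.5 az 95.2 F [-0.8  0.2 -3.8] gf 115.3
```

View pics/tilt.png

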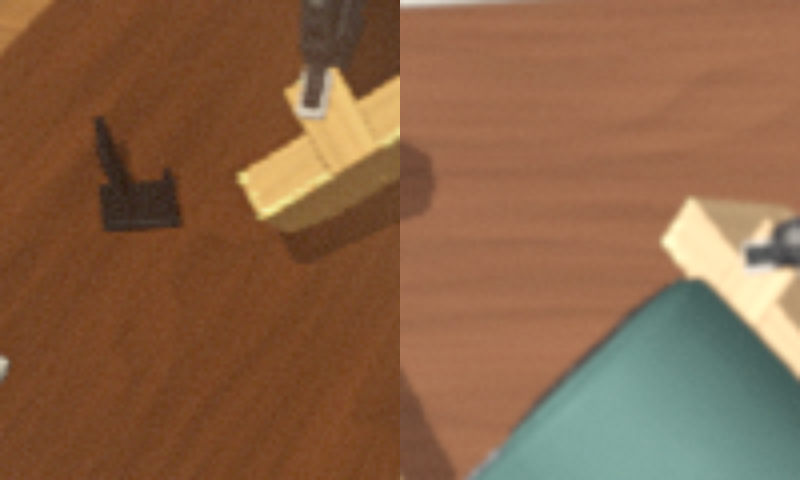

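```bash
cat > occ.py <<'E'
from h import *
import sys
p,Q=pose(); Ql=R.from_matrix(np.array([[-.071,.996,-.059],[.757,.092,.647],[.650,.001,-.760]]))
yaw=np.arctan2(.092,.996); Tr0=R.from_euler("z",yaw)
g=p-.019*Q.apply([0,0,1]); D=Q*Ql.inv(); T=D*Tr0
# tab point relative to grasp point at grip time: grasp z .0619 vs tab .058; tray x: pads centre the tab
O=g+D.apply([0,-.001,-.0039])-T.apply([-.064,0,.052])
print("floor centre",O.round(3),"tilt",np.degrees(np.arccos(T.as_matrix()[2,2])).round(1),"feet z",[float((O+T.apply([sx*.065,sy*.085,-.006]))[2].round(3)) for sx in(-1,1) for sy in(-1,1)],"down",T.inv().apply([0,0,-1]).round(2))
for c in("side","top"):
    f=robot.grab_frame(c); W=cloud(f).reshape(-1,3); C=f["color"].reshape(-1,3)
    m=f["range_z"].ravel()>0; L=T.inv().apply(W-O)
    m&=(np.abs(L[:,0])<.058)&(np.abs(L[:,1])<.078)&(L[:,2]>-.004)&(L[:,2]<.06)
    print(c,m.sum(),"floor-ish",(m&(L[:,2]<.006)).sum())
    q=m&(L[:,2]>.006)&(L[:,2]<.03)
    for a,col in list(zip(L[q],C[q]))[::max(1,q.sum()//25)]: print(" ",(a*1000).round().astype(int),col)
    print(" whiteish floor pts:",[tuple((a*1000).round().astype(int)) for a,col in zip(L[m],C[m]) if int(col.max())-int(col.min())<35 and col.min()>90][:20])
E
python3 occ.py
```

```text
floor centre [ 0.409 -0.192  0.209] tilt 55.7 feet z [0.291, 0.204, 0.207, 0.12] down [ 0.65  0.51 -0.56]
side 152 floor-ish 150
  [-57 -47   8] [224 179 107]
  [-57  51   7] [232 189 117]
 whiteish floor pts: []
top 376 floor-ish 259
  [-32  77  29] [182 152 114]
  [-5 78 15] [184 154 114]
  [37 40 12] [170 160 147]
  [46 36 12] [183 173 162]
  [55 17 30] [172 143 106]
  [47 32 12] [208 199 186]
  [39 27 12] [213 204 190]
  [49 25 14] [210 198 184]
  [44 29  7] [213 203 190]
  [51 25 10] [210 199 186]
  [42 22  8] [212 201 186]
  [49 16 15] [197 186 171]
  [49 19  7] [194 184 171]
  [52 13 14] [213 202 190]
  [57  0 26] [187 155 117]
  [44  8 13] [218 208 196]
  [58 -5 26] [184 152 113]
  [43  9  9] [210 200 188]
  [46  2 15] [208 197 181]
  [44  8  6] [203 192 177]
  [50  3 11] [200 183 164]
  [ 56 -14  23] [186 154 115]
  [ 57 -20  20] [188 158 119]
  [ 57 -27  19] [186 157 118]
  [ 58 -46  29] [187 156 117]
  [ 55 -58  29] [184 153 116]
  [ 57 -51  19] [187 156 115]
  [ 56 -59  27] [183 153 115]
  [ 58 -70  29] [185 156 117]
 whiteish floor pts: [(np.int64(37), np.int64(40), np.int64(12)), (np.int64(50), np.int64(47), np.int64(2)), (np.int64(47), np.int64(42), np.int64(6)), (np.int64(47), np.int64(39), np.int64(9)), (np.int64(46), np.int64(36), np.int64(12)), (np.int64(45), np.int64(33), np.int64(15)), (np.int64(46), np.int64(30), np.int64(17)), (np.int64(48), np.int64(41), np.int64(4)), (np.int64(42), np.int64(34), np.int64(10)), (np.int64(46), np.int64(34), np.int64(10)), (np.int64(47), np.int64(32), np.int64(12)), (np.int64(44), np.int64(27), np.int64(16)), (np.int64(55), np.int64(31), np.int64(13)), (np.int64(45), np.int64(34), np.int64(6)), (np.int64(39), np.int64(27), np.int64(12)), (np.int64(44), np.int64(28), np.int64(11)), (np.int64(48), np.int64(27), np.int64(12)), (np.int64(49), np.int64(25), np.int64(14)), (np.int64(43), np.int64(31), np.int64(5)), (np.int64(44), np.int64(29), np.int64(7))]
```

>>> {"name": "apply_moves", "arguments": {
  "series": [
    [0,0,0,3],
    [0,0,0,6],
    [0,0,0,10],
    [0,0,0,14],
    [0,0,0,18]
  ]
}}

```text
t: 46.9
position: [0.4449, -0.156, 0.267]
tcp_rot: [-2.424, 0.314, 0.196]
contact_force: [0.1, 1.6, -4.0]
gripper_width: 0.0083
grasp_force: 115.3
```

>>> {"name": "apply_moves", "arguments": {
  "series": [
    [0,0,0,0],
    [0,0,0,0],
    [0,0,0,0],
    [0,0,0,0],
    [0,0,0,0]
  ]
}}

```text
t: 47.32
position: [0.4449, -0.156, 0.267]
tcp_rot: [-2.424, 0.311, 0.195]
contact_force: [1.6, 0.0, -4.0]
gripper_width: 0.0086
grasp_force: 115.3
```

```bash
cat >> occ.py <<'E'
w=m&((C.max(1).astype(int)-C.min(1))<38)&(C.min(1)>90)
print("pebble px",w.sum(),"x",np.percentile(L[w,0]*1000,[2,50,98]).round(),"y",np.percentile(L[w,1]*1000,[2,25,50,75,98]).round(),"z",np.percentile(L[w,2]*1000,[2,50,98]).round())
img=np.zeros((170,130,3),np.uint8)
for a,col in zip(L[m],C[m]): cv2.circle(img,(int(65+a[0]*1000),int(85-a[1]*1000)),2,[int(v) for v in col[::-1]],-1)
cv2.circle(img,(65+44,85-64),2,(0,0,255),-1)
cv2.imwrite("pics/occ_%s.png"%sys.argv[1],cv2.resize(img,None,fx=3,fy=3,interpolation=0))
E
python3 occ.py a | grep -v "^  "
```

```text
floor centre [ 0.39  -0.182  0.219] tilt 64.3 feet z [0.312, 0.2, 0.233, 0.12] down [ 0.61  0.66 -0.43]
side 302 floor-ish 300
 whiteish floor pts: []
top 296 floor-ish 108
 whiteish floor pts: [(np.int64(33), np.int64(67), np.int64(9)), (np.int64(29), np.int64(60), np.int64(14)), (np.int64(29), np.int64(56), np.int64(17)), (np.int64(32), np.int64(56), np.int64(18)), (np.int64(32), np.int64(63), np.int64(8)), (np.int64(31), np.int64(59), np.int64(11)), (np.int64(30), np.int64(55), np.int64(14)), (np.int64(31), np.int64(52), np.int64(17)), (np.int64(35), np.int64(54), np.int64(18)), (np.int64(28), np.int64(56), np.int64(8)), (np.int64(30), np.int64(55), np.int64(10)), (np.int64(35), np.int64(57), np.int64(11)), (np.int64(29), np.int64(48), np.int64(16)), (np.int64(36), np.int64(52), np.int64(16)), (np.int64(33), np.int64(58), np.int64(4)), (np.int64(35), np.int64(57), np.int64(6)), (np.int64(31), np.int64(50), np.int64(11)), (np.int64(38), np.int64(54), np.int64(10)), (np.int64(34), np.int64(47), np.int64(15)), (np.int64(33), np.int64(53), np.int64(5))]
pebble px 77 x [29. 43. 53.] y [18. 25. 40. 52. 63.] z [ 1. 11. 18.]
```

View pics/occ_a.png

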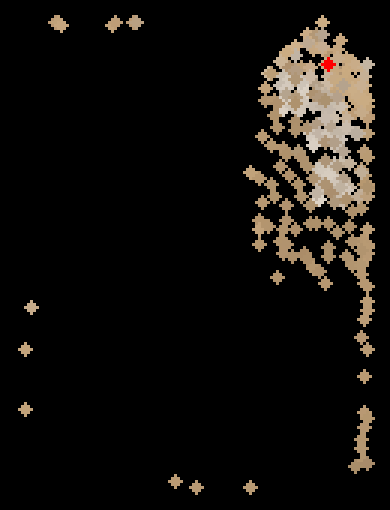

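The top-down view mapped into the tray's frame shows the pebbles (white, about (290,90) to (345,205)) piled at the cut-off corner (red dot, 328,64). The rest of the +x wall is bare.

```bash
python3 -c "
from h import *
st(); print(robot.close_job())"
```

```text
t 47.42 pos [ 0.4448 -0.1559  0.267 ] grasp pt [ 0.4459 -0.1682  0.2814] w 0.0082 j [-0.82  0.43  1.54  0.42  1.75  0.96]
x [ 0.96  -0.172 -0.221] y [-0.273 -0.743 -0.611] z [-0.059  0.647 -0.76 ] tau 40.5 az 95.2 F [ 0.2  0.2 -2.5] gf 115.3
the job is handed in; nothing more can be done
None
```

I handed the job in at about 47 s. The pebbles are poured out, the empty vase stands free on the counter, and the tray is held up at about 64° with the pebbles gathered in its cut-off corner; the hand-in gave no pass/fail result, and I could not count four separate pebbles in the last view.

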